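Mount a ball valve in the leak-test clamp, wind it tight and shut the guard

ROBOT

A 7-joint arm with a two-finger parallel gripper is mounted at the origin on a cart in front of the work surface, level with it; the furniture and walls round the work are solid. World frame = base frame: x ahead of the robot, y to its left, z up, the work surface at z = 0. Lengths are in m, angles in rad, forces in N, time in s.
With the tool pointing down it reaches from about 0.35 to 0.9 m from the base axis. Payload 8.1 kg.
Tool frame: the origin (TCP) lies between the finger pads; the fingertips stand 22 mm ahead of it and the grasp point (between the pads) lies 3 mm ahead of it; z points along the fingers, y is the line along which they close (so a half turn about z gives the same grasp; the last joint's range is limited). The gripper opens to 85 mm and grips with 20 to 120 N. Pads are 22 mm wide; open, the fingers measure 114 mm over their backs; the gripper's body (76 mm by 85 mm) begins 54 mm behind the grasp point. The pads swing forward as they close: fully open they stand 13 mm farther back than shut.
Start: joints at [-1.401, 0.434, 0.025, 1.573, -0.012, 1.134, -0.075], TCP at [0.168, 0.602, 0.253] pointing down, gripper open.
Joint ranges: [-2.62, 2.62], [-0.44, 2.09], [-1.27, 1.32], [0.08, 2.57], [-1.32, 4.46], [0.12, 2], [-2.74, 2.74]. Speed limits (rad/s): [2.22, 2.22, 3.01, 3.01, 3.14, 3.14, 3.14].

INTERFACE

Orientations are given as a rotation vector (axis times angle).
In Python, from bench import manip, eyes, models gives the robot as it stands.
- The arm moves only by the tool step_arm, never from a script. Its argument "rows" is a list of rows, each a list of 5 numbers: the opening, from 0 (shut) to 1 (fully open), then the shift along the tool's x, y, z each as a share of 6 cm, from -1 to 1, then the turn about the tool's z as a share of 180 degrees, from -1 to 1. A call has 1 to 10 rows; each row shifts and turns the commanded pose from where the row before left it, along the tool's axes as they then stand; what a row does not reach is not made up. A row lasts 1/8 s, in which the tool goes at most 62.5 mm and 10.7 degrees, less where a joint would pass 70% of its speed; a pose out of reach is approached as far as the arm can. A call with a number of a shift or a turn outside -1 to 1 is refused whole. A call with a gripper value outside its range is refused whole. The fingers move at their own pace and stop on an object; "force" is the grip in N (left out, the last holds). Time passes only in rows, so rows that do not move let the fingers close. It gives the time, the measured TCP pose, the force, the opening and the grip force at its end, in the units of the state.
- manip.get_state(): the state, without advancing time (a new reading comes with each control period).
- eyes.capture(name): name is "side" or "top"; returns the picture (480x640x3 uint8, red, green, blue); there is no depth.
- eyes.camera_info(name): a dict with "mtx" (3x3 intrinsics, pixels), "distortion" ([k1, k2, p1, p2, k3] as OpenCV has them; the pictures are not rectified), "rvec" (rotation vector, rad) and "tvec" (3), from world to camera coordinates, as OpenCV has them. Camera axes: x right, y down, z forward; pixel columns grow to the right and rows downward; lengths in m; the calibration is good to about 2 mm. A picture is of the moment at which its call begins. camera_info takes no time and is no camera call.
- manip.sign_off(): hands the job in; it is judged then, once.
Trained networks look in the newest picture that a camera, given by its name, has taken for a name from the list of things; names that differ only in an ending like _2 or _b are one class to them, and where a whole thing is asked for, a point or a joint stands for the part that bears it (a point fixed in the world has none). Each returns a list of dicts, best first, with "p" (0 to 1); they miss things now and then, are a little off and sometimes report something else, mostly with a low value. They report only what shows in the picture. A call takes as long as a camera call. They do not tell look-alikes from the thing itself.
- models.trace(camera, label): "mask" (480x640 bool, what is visible of it) and "bbox" ([centre column, centre row, width, height] in pixels, round what is visible of it).
The state is a dict: "time": time; "joint_positions": joint angles; "joint_velocities": joint speeds; "effort": joint torques, N m; "position": TCP position; "orientation": TCP orientation; "wrist_force": force on the tool from outside, world axes, zero at the start; "torque": the same for the moment, N m; "finger_gap": finger opening in m; "grasp_force": force on a finger pad.
Only numpy, scipy, OpenCV 4.12 (cv2) and the standard library are available. Lean on these libraries where they do the work, as an engineer would, in place of code of your own. Each camera call takes 0.05 s, during which the arm holds its last target. There are 200 camera calls.

TASK

Make the ball valve that lies on its side ready for its leak test: set it upright (red lever on top) in the V cradle of the blue test clamp, in line with the clamp, and let go of it. Then wind the red handwheel clockwise, a full turn and more, until both rubber seals are squeezed tight on the valve's ends, and last of all push the clear guard door shut until its catch snaps in. Do not knock over or push away the gauge, the oil can or the caliper.

Things in the scene. Friction and masses are not known exactly. Their poses are not given: they have to be found in the camera images.
- valve: Pale brass ball valve, 110 mm over the lever, 300-490 g. Own frame: bore along y, lever side +z, origin on its underside, 26 mm to the -y side of its middle. Octagonal end collars 33 mm across flats, ends at y=-3 and +55 mm; round barrel between, 29 mm. Bore 16.5 mm above its underside (z=0). Red lever, fixed, 17 mm wide, z=42 to 46, from y=-55 to +37. Starts lying with z level.
- valve_mid (a point): Middle of the valve on its bore (valve frame 0, 26, 16.5 mm); axes as the valve's.
- clamp: Fixed blue test clamp, origin on the bench under the middle of its cradle. Clamp axis along its y, 115 mm above the bench: tail seal at -y, moving head, red handwheel at +y; guard on its -x side. Base plate 150x205x12 mm. Headstock y=70 to 94, top 134 mm. Two slim posts at x=-78, y=-86 and +85, 182 mm high.
- cradle (a point): Where the valve's middle belongs: on the clamp axis over the V cradle, 115 mm above the bench; axes as the clamp's (the valve's y lies along its y, either way round). V ribs 13 mm wide at y=+18 and -21.5, faces at 45 deg, tops 7 mm below the axis; between the seals the space is open from above.
- tail: Fixed tail seal. Origin: on the bench below its rubber face (face towards +y of the clamp), a 38 mm disc on the clamp axis, 33 to 36 mm from the cradle point. Block top 18 mm above the axis.
- seal: Sprung rubber seal of the moving head, 38 mm disc on the clamp axis (origin at bench height). Its face starts about 43 mm from the cradle point and moves 18 mm towards the tail per turn of the wheel; it gives 4 mm on its spring (25 to 65 N), then is solid.
- wheel (a joint): Handwheel angle, rad: 0 wound right back, grows clockwise as seen from the wheel's end (looking along the clamp's -y); 6.28 = one full turn. Wheel in the clamp's x-z plane at y=110 mm, rim radius 60 mm, axis 115 mm above the bench. Needs about 6 N at the handle, more as the seals squeeze, and comes up hard when the spring is used up; holds where it is left.
- handle_mid (a point): Middle of the wheel's black revolving handle, 66 mm long, 20 mm thick, parallel to the clamp axis, 60 mm off it, standing out from the wheel to +y (its middle at y=159 mm of the clamp). At wheel angle 0 it is straight above the axis.
- guard (a joint): Guard door angle, rad: 0 shut and on its catch, grows as it swings out to the clamp's -x side. Snaps in below about 0.05, needs about 6 N at the free edge.
- guard_edge (a point): Outer face of the guard's free upright edge, half way up. Door 136 mm wide, 10 mm thick, from 88 to 168 mm above the bench; clear panel in an aluminium frame; small knob near the free top corner.
- guard_hinge (a point): Hinge axis (vertical) of the guard, half way up, at x=-78, y=-73 mm of the clamp.
- gauge: loose black pressure gauge with brass stem, 81x58x31 mm; leave it alone
- oil_can: oil can with long bent spout, 186 mm high; leave it alone
- caliper: steel caliper lying flat, 235 mm long; leave it alone
Things that resemble listed ones, but are neither listed nor needed, are in the scene too. What is shaped like the valve but pink is not meant.

How it is judged:
On the way, in this order (a step that is already met when the one before it is completed fails the run):
1. the valve lies in the V cradle, lever up and in line with the clamp, let go (horizontal distance between valve_mid and cradle below 0.015 m and x of valve_mid in the frame of cradle between -0.005 and 0.005 m and z of valve_mid in the frame of cradle between -0.005 and 0.005 m and angle between valve's own z axis and vertical below 0.2 rad and angle between the y axis of valve and the y axis of clamp, either way round below 0.1 rad and contact force between the fingers and valve below 0.1 N), for 0.2 s.
2. the wheel has been wound more than a full turn and both seals press firmly on the valve (contact force between valve and seal above 30 N and contact force between valve and tail above 20 N and value of joint wheel above 6.28 rad), for 0.2 s.
3. the guard is shut on its catch (value of joint guard below 0.03 rad), for 0.2 s.
At the end, for the whole second after the job is handed in: The valve is in the cradle (middle within 15 mm along and 5 mm across and in height, lever up within 0.2 rad, in line within 0.1 rad), the wheel stands past one full turn with over 30 N from the moving seal and 20 N from the tail seal on the valve, and the guard is on its catch (under 0.03 rad) (all of step 2 and horizontal distance between valve_mid and cradle below 0.015 m and x of valve_mid in the frame of cradle between -0.005 and 0.005 m and z of valve_mid in the frame of cradle between -0.005 and 0.005 m and angle between valve's own z axis and vertical below 0.2 rad and angle between the y axis of valve and the y axis of clamp, either way round below 0.1 rad and value of joint guard below 0.03 rad); the robot touches nothing.
It fails at once if the gauge is moved by more than 3 cm (distance of gauge from where it was at the start of the episode above 0.03 m).
It fails at once if the oil can is moved by more than 3 cm (distance of oil_can from where it was at the start of the episode above 0.03 m).
It fails at once if the caliper is moved by more than 3 cm (distance of caliper from where it was at the start of the episode above 0.03 m).
It also fails if it takes over 72 s, if anything falls off the work surface, if the arm or the gripper's body presses on something with over 40 N, if the wrist force passes 120 N, or if a joint passes its speed limit or range.

## Working session

There is one attempt and no reset: what is moved stays moved. The work goes in short steps, Python scripts to look and compute and a tool call to move; the robot and the scene stay as the last step left them, time stands still between calls to the robot, and variables do not carry over. Pictures are saved under pics/ and viewed, at most 10 in all, crops included, and the job is handed in when it is done.

Besides the shell and the picture viewer there is one more tool, called by a JSON object that holds its "op" and its "data". step_arm: Moves the arm, as the interface text tells. Shift numbers are shares of 6 cm and turn numbers shares of 180 degrees, none past 1 either way. Its arguments: {"type":"object","properties":{"rows":{"type":"array"},"force":{"type":"number"}},"required":["rows"]}

```bash
mkdir -p pics
cat > h.py <<'E'
import numpy as np, cv2
from bench import manip, eyes, models
from scipy.spatial.transform import Rotation as R
def cam(n):
    i=eyes.camera_info(n); return np.array(i["mtx"],float),np.array(i["distortion"],float),np.array(i["rvec"],float),np.array(i["tvec"],float)
def proj(n,P):
    K,d,r,t=cam(n); return cv2.projectPoints(np.array(P,float).reshape(-1,1,3),r,t,K,d)[0].reshape(-1,2)
def ray(n,uv):
    K,d,r,t=cam(n); u=cv2.undistortPoints(np.array(uv,float).reshape(-1,1,2),K,d).reshape(-1,2)
    M=cv2.Rodrigues(r)[0]; D=(np.c_[u,np.ones(len(u))])@M; return -M.T@t.ravel(), D/np.linalg.norm(D,axis=1)[:,None]
def atz(n,uv,z):
    c,D=ray(n,uv); return c+D*((z-c[2])/D[:,2])[:,None]
def tri(uv1,uv2):
    a,d=ray("side",[uv1]);b,e=ray("top",[uv2]);d=d[0];e=e[0]
    s=np.linalg.lstsq(np.c_[d,-e],b-a,rcond=None)[0];p=a+d*s[0];q=b+e*s[1];return (p+q)/2,np.linalg.norm(p-q)
def snap(n,f,box=None,k=1):
    im=eyes.capture(n)[:,:,::-1].copy()
    if box: x,y,w,h=box; im=im[y:y+h,x:x+w]
    cv2.imwrite("pics/"+f,cv2.resize(im,None,fx=k,fy=k,interpolation=cv2.INTER_CUBIC))
E
python3 - <<'E'
from h import *
s=manip.get_state();print({k:np.round(v,3) for k,v in s.items()})
for n in("side","top"):
    snap(n,n+"0.png");print(n,ray(n,[[320,240]]))
    for l in("valve","clamp","tail","seal","wheel","handle_mid","guard","gauge","oil_can","caliper"):
        print(l,[(round(q["p"],2),np.round(q["bbox"]).tolist()) for q in models.trace(n,l)])
E
```

```text
{'time': np.float64(0.0), 'joint_positions': array([-1.401,  0.435,  0.025,  1.574, -0.012,  1.134, -0.075]), 'joint_velocities': array([-0.001,  0.   , -0.001, -0.001,  0.   ,  0.   ,  0.   ]), 'effort': array([-0.0000e+00, -6.7048e+01,  1.0250e+00, -3.1620e+01,  1.6000e-02,
        1.3000e-02, -0.0000e+00]), 'position': array([0.168, 0.601, 0.253]), 'orientation': array([-4.270e-01, -3.112e+00,  3.000e-03]), 'wrist_force': array([-0.409,  0.196,  0.159]), 'torque': array([ 0.002, -0.042,  0.046]), 'grasp_force': np.float64(0.0), 'finger_gap': np.float64(0.085)}
side (array([ 0.37893481, -1.18158061,  0.93195281]), array([[ 0.08615967,  0.74064446, -0.66634998]]))
valve [(0.91, [293.0, 444.0, 43.0, 48.0]), (0.73, [324.0, 338.0, 34.0, 39.0])]
clamp [(0.78, [346.0, 229.0, 110.0, 125.0]), (0.51, [321.0, 242.0, 61.0, 42.0]), (0.4, [359.0, 176.0, 13.0, 14.0])]
tail [(0.75, [380.0, 248.0, 30.0, 28.0])]
seal [(0.62, [372.0, 218.0, 12.0, 12.0]), (0.49, [297.0, 166.0, 23.0, 61.0])]
wheel [(0.56, [367.0, 193.0, 47.0, 51.0])]
handle_mid [(0.61, [359.0, 176.0, 8.0, 17.0]), (0.55, [325.0, 338.0,
[... 171 characters left out ...]
, 60.0])]
caliper [(0.94, [257.0, 272.0, 29.0, 70.0])]
top (array([ 0.3782788 , -0.30014638,  1.34809518]), array([[ 0.0857573 , -0.00329836, -0.9963106 ]]))
valve [(0.7, [482.0, 275.0, 29.0, 34.0])]
clamp [(0.93, [278.0, 216.0, 117.0, 108.0])]
tail [(0.58, [318.0, 188.0, 14.0, 33.0])]
seal [(0.58, [279.0, 187.0, 7.0, 16.0]), (0.26, [280.0, 216.0, 117.0, 104.0])]
wheel [(0.93, [241.0, 192.0, 42.0, 48.0])]
handle_mid [(0.79, [232.0, 190.0, 23.0, 6.0])]
guard [(0.9, [319.0, 239.0, 25.0, 62.0])]
gauge [(0.57, [424.0, 273.0, 21.0, 25.0]), (0.16, [169.0, 255.0, 36.0, 24.0])]
oil_can [(0.59, [162.0, 256.0, 51.0, 22.0])]
caliper [(0.9, [303.0, 303.0, 85.0, 27.0]), (0.5, [317.0, 190.0, 13.0, 33.0])]
```

View pics/side0.png

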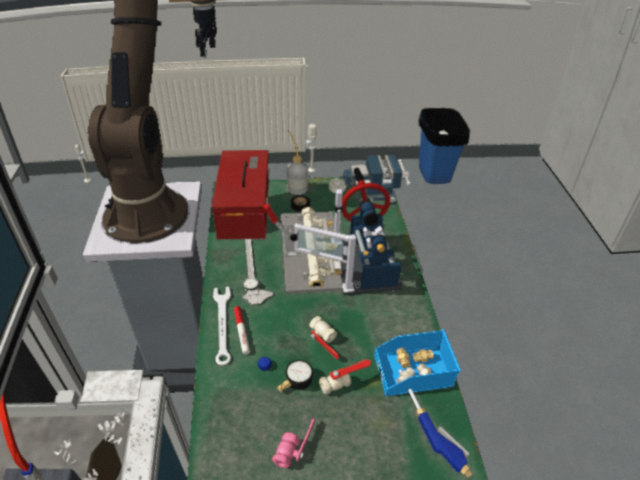

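View pics/top0.png

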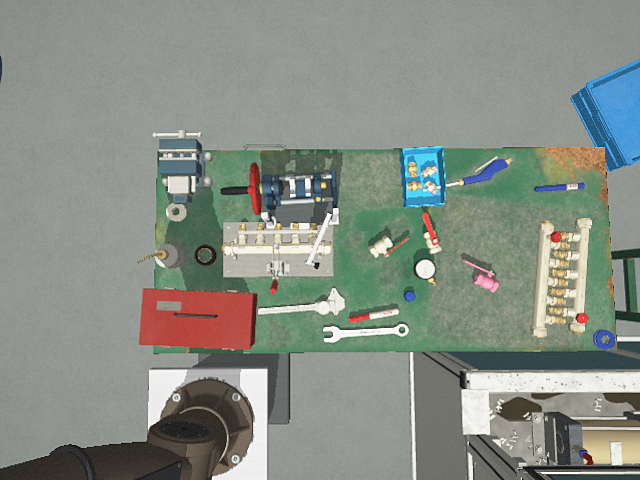

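Run:
```python
import cv2,numpy as np
s=cv2.imread("pics/side0.png");t=cv2.imread("pics/top0.png")
a=cv2.resize(s[305:405,290:385],(400,421),interpolation=3);b=cv2.resize(t[200:300,360:455],(400,421),interpolation=3)
cv2.imwrite("pics/c1.png",np.hstack([a,b]))
a=cv2.resize(s[160:300,270:415],(400,386),interpolation=3);b=cv2.resize(t[140:280,210:355],(400,386),interpolation=3)
cv2.imwrite("pics/c2.png",np.hstack([a,b]))
```

```text
(no output)
```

View pics/c1.png

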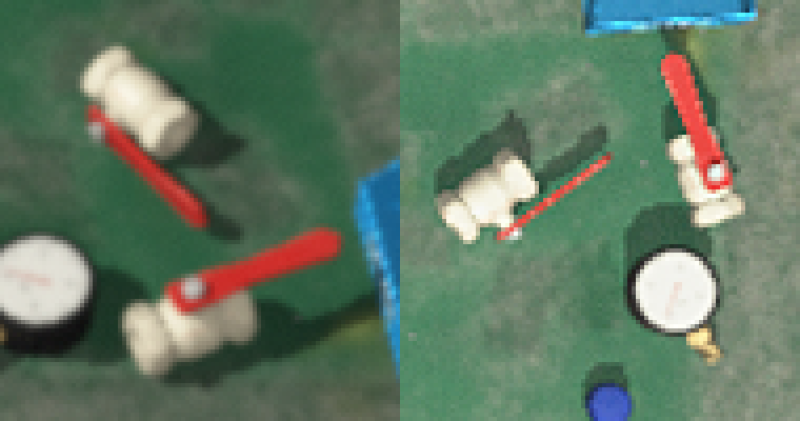

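View pics/c2.png

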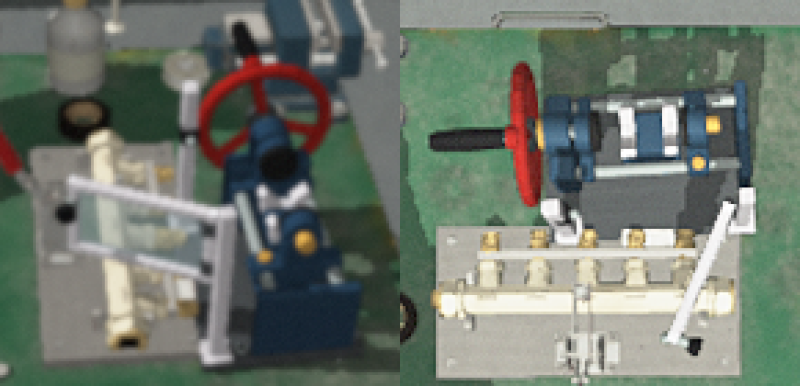

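Scene, in full-picture pixels:
- **Valve candidates:**
  - side (323,328) / top (384,242): pale brass, with the lever edge-on at bench level, so it lies on its side. This is the one meant.
  - side (336,382) / top (430,235): its lever is on top and seen broad, so it already stands. Not meant.
  - top (486,280): pink. Not meant.
- **Clamp:** the wheel is at side (367,203) / top (255,188), with the handle straight up and pointing to +y. The door is open towards the robot, from top (333,213) to top (316,264).

Next I measure the valve and the clamp.

Run:
```python
from h import *
S=lambda x,y:(290+x/4.21,305+y/4.21);T=lambda x,y:(360+x/4.21,200+y/4.21)
for n,a,b in [("lever -y end",(203,222),(210,157)),("lever +y end",(92,115),(100,238)),("bolt",(96,131),(113,233))]:
    print(n,[np.round(v,4) for v in tri(S(*a),T(*b))])
# valve colour masks from crop near lying valve
for n,box in(("side",(305,310,40,40)),("top",(365,228,34,34))):
    im=cv2.imread(f"pics/{n}0.png");x,y,w,h=box;c=im[y:y+h,x:x+w].astype(int)
    m=(c.min(2)>110)&(c[...,2]-c[...,0]>8);m=m&(c[...,2]-c[...,1]<60)
    mm,l,st,ce=cv2.connectedComponentsWithStats(m.astype(np.uint8));i=1+st[1:,4].argmax();pts=np.argwhere(l==i)[:,::-1]+[x,y]
    print(n,st[i],cv2.minAreaRect(pts.astype(np.float32)))
# wheel rim
for n,box in(("side",(335,175,60,60)),("top",(240,160,30,60))):
    im=cv2.imread(f"pics/{n}0.png");x,y,w,h=box;c=im[y:y+h,x:x+w].astype(int)
    m=((c[...,2]>100)&(c[...,1]<60)).astype(np.uint8);pts=np.argwhere(m)[:,::-1]+[x,y]
    print(n,pts.min(0),pts.max(0),cv2.fitEllipse(cv2.convexHull(pts.astype(np.int32))))
a=cv2.resize(cv2.imread("pics/top0.png")[150:276,215:355],None,fx=5.7,fy=4.7,interpolation=3);a=cv2.resize(cv2.imread("pics/top0.png")[155:275,215:350],None,fx=5,fy=5,interpolation=3);cv2.imwrite("pics/c3.png",a)
```

```text
lever -y end [array([ 0.4989, -0.5483,  0.0182]), np.float64(0.002)]
lever +y end [array([ 0.4476, -0.4762,  0.0199]), np.float64(0.0026)]
bolt [array([ 0.4499, -0.4849,  0.0172]), np.float64(0.0008)]
side [  4   6  26  25 348] ((321.89178466796875, 328.57806396484375), (27.741466522216797, 14.498844146728516), 42.87890625)
top [  4   8  24  22 279] ((380.97296142578125, 247.16220092773438), (14.647202491760254, 23.48202133178711), 54.462318420410156)
side [342 180] [389 214] ((365.0610046386719, 199.29661560058594), (37.191017150878906, 45.54140090942383), 81.69400787353516)
top [248 163] [260 214] ((254.49166870117188, 187.9588623046875), (12.07174301147461, 51.13925552368164), 175.1465301513672)
```

View pics/c3.png

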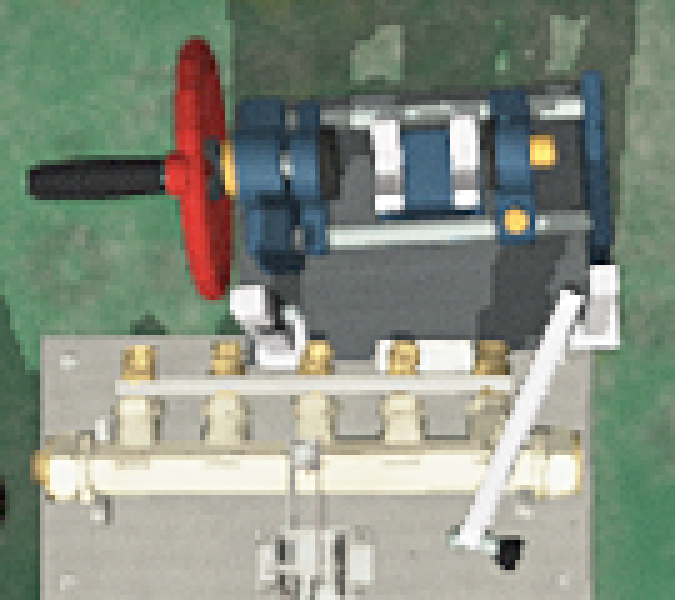

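Run:
```python
from h import *
from scipy.optimize import least_squares
C=lambda x,y:(215+x/5,155+y/5)
for nm,uv,z in(("rib+18",C(386,165),.100),("rib-21.5",C(465,160),.100),("wheel",C(204,168),.115),("wheel hub",C(178,172),.115),("handle tip",C(30,180),.175)):
    print(nm,np.round(atz("top",[uv],z)[0],4))
print("wheel tri",tri((366,203),C(204,168)))
print("handle tri side358.5,176", tri((358.5,176),(232,190)))
obs=[("top",(0,18,100),C(386,165)),("top",(0,-21.5,100),C(465,160)),("top",(0,110,115),C(204,168)),("side",(0,110,115),(366,203)),("top",(0,192,175),C(28,180)),("top",(-78,-86,182),C(605,280)),("top",(-78,85,182),C(246,300))]
def f(p,raw=False):
    c,s=np.cos(p[2]),np.sin(p[2]);r=[]
    for n,q,uv in obs:
        q=np.array(q)/1000;r+=[proj(n,[[p[0]+c*q[0]-s*q[1],p[1]+s*q[0]+c*q[1],q[2]]])[0]-uv]
    return np.array(r) if raw else np.ravel(r)
r=least_squares(f,[.6,-.25,0],loss="soft_l1");print("clamp",r.x,np.degrees(r.x[2]));print(np.round(f(r.x,1),1))
S=lambda x,y:(290+x/4.21,305+y/4.21);T=lambda x,y:(360+x/4.21,200+y/4.21)
# valve: lever ends (centre height), body mid
ob=[("side",(-55,44),S(203,222)),("side",(37,44),S(92,115)),("top",(-55,44),T(210,157)),("top",(37,44),T(100,238)),("side",(26,16.5),(322.5,329)),("top",(26,16.5),(376.5+.2,246.8))]
ob[5]=("top",(26,16.5),T(88,197))
def g(p,raw=False):
    y=np.array([np.cos(p[2]),np.sin(p[2])]);z=np.array([-y[1],y[0]])*1  # z = +90deg from y
    r=[]
    for n,q,uv in ob:
        w=np.array(p[:2])+y*(q[0]-26)/1000+z*(q[1]-16.5)/1000
        h=.025 if n=="top" and q[1]>40 else .0185
        r.append(proj(n,[[w[0],w[1],h]])[0]-uv)
    return np.array(r) if raw else np.ravel(r)
r=least_squares(g,[.476,-.469,2.2],loss="soft_l1");print("valve mid",r.x,np.degrees(r.x[2]));print(np.round(g(r.x,1),1))
K=C
for nm,uv in(("door free top",C(468,535)),("door hinge top",C(573,295)),("knob",C(508,552))): print(nm,atz("top",[uv],.168))
print("others",{k:np.round(atz("top",[uv],.02)[0],3) for k,uv in dict(gauge=(424,270),stand=(430,232),can=(168,256),vise=(208,165),box=(403,178)).items()})
```

```text
rib+18 [ 0.6205 -0.2341  0.1   ]
rib-21.5 [ 0.6228 -0.2747  0.1   ]
wheel [ 0.617  -0.1423  0.115 ]
wheel hub [ 0.615  -0.1291  0.115 ]
handle tip [ 0.6003 -0.0659  0.175 ]
wheel tri (array([ 0.6170098 , -0.14305323,  0.12003882]), np.float64(0.001976725001235226))
handle tri side358.5,176 (array([ 0.60280316, -0.09173011,  0.17089747]), np.float64(0.0009260091003662207))
clamp [ 0.62173507 -0.25265624  0.05457582] 3.126964079658681
[[ 0.2 -0.1]
 [-0.2 -0.1]
 [ 0.2  0.5]
 [-1.   1.5]
 [-1.6 -4.5]
 [-0.1 -0.3]
 [ 0.4  0.3]]
valve mid [ 0.47421201 -0.46750294  2.19989485] 126.04469053462279
[[-0.1  0.3]
 [-1.6 -0. ]
 [ 0.8 -0.9]
 [-0.3  0.2]
 [ 0.2 -0. ]
 [-0.6 -0.5]]
door free top [[ 0.42716199 -0.27622413  0.168     ]]
door hinge top [[ 0.54275154 -0.3278599   0.168     ]]
knob [[ 0.41884889 -0.29533425  0.168     ]]
others {'gauge': array([ 0.409, -0.584,  0.02 ]), 'stand': array([ 0.512, -0.603,  0.02 ]), 'can': array([0.453, 0.107, 0.02 ]), 'vise': array([0.702, 0.001, 0.02 ]), 'box': array([ 0.661, -0.533,  0.02 ])}
```

```bash
cat >> h.py <<'E'
def plan(*wp):
    """wp: (x,y,z,closing yaw deg or None); prints turn, then tool-axis shift after the turn, in interface units"""
    s=manip.get_state();M=R.from_rotvec(s["orientation"]).as_matrix();p=np.array(s["position"])
    print("t %.2f"%s["time"],"pos",np.round(p,4),"yaw",round(np.degrees(np.arctan2(M[1,1],M[0,1])),2),"zax",np.round(M[:,2],3),"F",np.round(s["wrist_force"],1),"gap",round(float(s["finger_gap"]),4),"q7",round(float(s["joint_positions"][6]),2))
    for x,y,z,a in wp:
        t=0
        if a is not None:
            d=-(a-np.degrees(np.arctan2(M[1,1],M[0,1])))   # tool z points down
            t=(d+90)%180-90; M=M@R.from_rotvec([0,0,np.radians(t)]).as_matrix()
        q=np.array([x,y,z]);print(" turn %.4f (%.1f deg)"%(t/180,t)," shift",np.round(M.T@(q-p)/.06,3));p=q
E
python3 - <<'E'
from h import *
M=R.from_rotvec(manip.get_state()["orientation"]).as_matrix();print(np.round(M,3))
plan((.45,.2,.3,None),(.48,-.2,.3,None),(.474,-.4675,.2,126.0),(.474,-.4675,.07,None))
E
```

```text
[[-0.963  0.27   0.   ]
 [ 0.27   0.963  0.   ]
 [-0.     0.    -1.   ]]
t 1.10 pos [0.1684 0.6019 0.2533] yaw 74.36 zax [ 0.  0. -1.] F [ 0.2  0.2 -0.4] gap 0.0855 q7 -0.08
 turn 0.0000 (0.0 deg)  shift [-6.325 -5.185 -0.778]
 turn 0.0000 (0.0 deg)  shift [-2.278 -6.285 -0.   ]
 turn -0.2869 (-51.6 deg)  shift [ 2.701 -3.548  1.667]
 turn 0.0000 (0.0 deg)  shift [0.    0.    2.167]
```

{"op": "step_arm", "data": {"rows": [[1, 0, 0, -0.08, 0.055], [1, 0, 0, -0.08, 0.055], [1, 0, 0, -0.08, 0.055], [1, 0, 0, -0.08, 0.055], [1, 0, 0, -0.08, 0.055], [1, 0, 0, -0.08, 0.055], [1, 0, 0, -0.08, 0.055], [1, 0, 0, -0.08, 0.055], [1, 0, 0, -0.08, 0.055], [1, 0, 0, -0.08, 0.055]], "force": 20}}

```text
time: 2.35
position: [0.1684, 0.6019, 0.3015]
orientation: [-2.649, -1.689, 0.0]
wrist_force: [0.5, 0.4, -0.8]
finger_gap: 0.0856
grasp_force: 0.0
```

{"op": "step_arm", "data": {"rows": [[1, 0, 0, 0, 0.055], [1, 0, 0, 0, 0.055], [1, 0, 0, 0, 0.053], [1, 0, 0, 0, 0]]}}

```text
time: 2.85
position: [0.1682, 0.6019, 0.3013]
orientation: [2.987, 0.973, 0.0]
wrist_force: [0.6, 0.6, -0.1]
finger_gap: 0.0855
grasp_force: 0.0
```

Run:
```python
from h import *
plan((.45,.2,.3,None),(.48,-.2,.3,None),(.474,-.4675,.2,126.0),(.474,-.4675,.07,None))
```

```text
t 2.85 pos [0.1682 0.6019 0.3013] yaw -53.9 zax [ 0. -0. -1.] F [ 0.6  0.6 -0.1] gap 0.0855 q7 -2.12
 turn 0.0000 (0.0 deg)  shift [-0.152  8.18   0.023]
 turn 0.0000 (0.0 deg)  shift [-3.524e+00  5.681e+00  1.000e-03]
 turn 0.0006 (0.1 deg)  shift [-2.702  3.548  1.667]
 turn 0.0000 (0.0 deg)  shift [-0.    -0.     2.167]
```

{"op": "step_arm", "data": {"rows": [[0.4, -0.015, 0.8, 0, 0], [0.4, -0.015, 0.8, 0, 0], [0.4, -0.015, 0.8, 0, 0], [0.4, -0.015, 0.8, 0, 0], [0.4, -0.015, 0.8, 0, 0], [0.4, -0.015, 0.8, 0, 0], [0.4, -0.015, 0.8, 0, 0], [0.4, -0.015, 0.8, 0, 0], [0.4, -0.015, 0.8, 0, 0], [0.4, -0.015, 0.8, 0, 0]]}}

```text
time: 4.1
position: [0.4442, 0.2071, 0.3016]
orientation: [-2.985, -0.979, -0.001]
wrist_force: [0.5, -0.5, -0.4]
finger_gap: 0.0341
grasp_force: 0.0
```

{"op": "step_arm", "data": {"rows": [[0.4, -0.44, 0.71, 0, 0], [0.4, -0.44, 0.71, 0, 0], [0.4, -0.44, 0.71, 0, 0], [0.4, -0.44, 0.71, 0, 0], [0.4, -0.44, 0.71, 0, 0], [0.4, -0.44, 0.71, 0, 0], [0.4, -0.44, 0.71, 0, 0], [0.4, -0.44, 0.71, 0, 0], [0.4, 0, 0, 0, 0]]}}

```text
time: 5.22
position: [0.4721, -0.1962, 0.3017]
orientation: [2.987, 0.966, -0.0]
wrist_force: [-0.2, 0.3, 0.6]
finger_gap: 0.0341
grasp_force: 0.0
```

Run:
```python
from h import *
plan((.4725,-.4687,.2,126.0),(.4725,-.4687,.08,None))
```

```text
t 5.22 pos [ 0.4721 -0.1962  0.3017] yaw -54.17 zax [ 0.001 -0.002 -1.   ] F [-0.2  0.3  0.6] gap 0.0341 q7 -0.36
 turn -0.0009 (-0.2 deg)  shift [-2.663  3.674  1.706]
 turn 0.0000 (0.0 deg)  shift [ 0.002 -0.004  2.   ]
```

{"op": "step_arm", "data": {"rows": [[0.4, -0.444, 0.612, 0.284, 0], [0.4, -0.444, 0.612, 0.284, 0], [0.4, -0.444, 0.612, 0.284, 0], [0.4, -0.444, 0.612, 0.284, 0], [0.4, -0.444, 0.612, 0.284, 0], [0.4, -0.444, 0.612, 0.284, 0], [0.4, 0, 0, 0.7, 0], [0.4, 0, 0, 0.7, 0], [0.4, 0, 0, 0.6, 0], [0.4, 0, 0, 0, 0]]}}

```text
time: 6.48
position: [0.4731, -0.4608, 0.0764]
orientation: [-2.981, -0.975, 0.003]
wrist_force: [0.5, -1.5, 0.6]
finger_gap: 0.0343
grasp_force: 0.0
```

{"op": "step_arm", "data": {"rows": [[0.4, 0, 0, 0.25, 0], [0.4, 0, 0, 0.1, 0], [0.4, 0, 0, 0, 0]]}}

```text
time: 6.85
position: [0.4736, -0.4636, 0.0583]
orientation: [2.987, 0.972, 0.0]
wrist_force: [0.5, -1.8, 0.4]
finger_gap: 0.0337
grasp_force: 0.0
```

{"op": "step_arm", "data": {"rows": [[0.4, -0.05, 0.06, 0, 0], [0.4, 0, 0, 0.04, 0], [0.4, 0, 0, 0.03, 0], [0.4, 0, 0, 0, 0]]}}

```text
time: 7.35
position: [0.4731, -0.4686, 0.0544]
orientation: [2.987, 0.971, 0.001]
wrist_force: [-1.4, 0.6, 5.3]
finger_gap: 0.0344
grasp_force: 2.5
```

{"op": "step_arm", "data": {"rows": [[0.4, 0, 0, 0.05, 0], [0.4, 0, 0, 0, 0]]}}

```text
time: 7.6
position: [0.4731, -0.4688, 0.0541]
orientation: [2.987, 0.971, 0.003]
wrist_force: [-7.8, 9.6, 30.8]
finger_gap: 0.0337
grasp_force: 16.0
```

{"op": "step_arm", "data": {"rows": [[0.4, 0.07, 0, 0, 0], [0.4, 0.07, 0, -0.01, 0], [0.4, 0, 0, 0, 0]]}}

```text
time: 7.98
position: [0.4778, -0.4656, 0.055]
orientation: [2.986, 0.968, -0.001]
wrist_force: [-12.2, 5.0, 31.7]
finger_gap: 0.0343
grasp_force: 16.1
```

{"op": "step_arm", "data": {"rows": [[0.4, 0.07, 0, -0.01, 0], [0.4, 0.07, 0, 0, 0], [0.4, 0, 0, 0, 0]]}}

```text
time: 8.35
position: [0.4883, -0.4582, 0.0555]
orientation: [2.987, 0.972, 0.006]
wrist_force: [-2.0, 11.1, 31.7]
finger_gap: 0.0346
grasp_force: 15.9
```

Run:
```python
from h import *
plan()
for n,b in(("side",(290,305,80,75)),("top",(350,200,80,75))): snap(n,n+"_r1.png",b,5)
a=cv2.imread("pics/side_r1.png");b=cv2.imread("pics/top_r1.png");cv2.imwrite("pics/r1.png",np.hstack([a,b]))
```

```text
t 8.35 pos [ 0.4883 -0.4582  0.0555] yaw -53.93 zax [ 0.004  0.001 -1.   ] F [-2.  11.1 31.7] gap 0.0346 q7 0.28
```

View pics/r1.png

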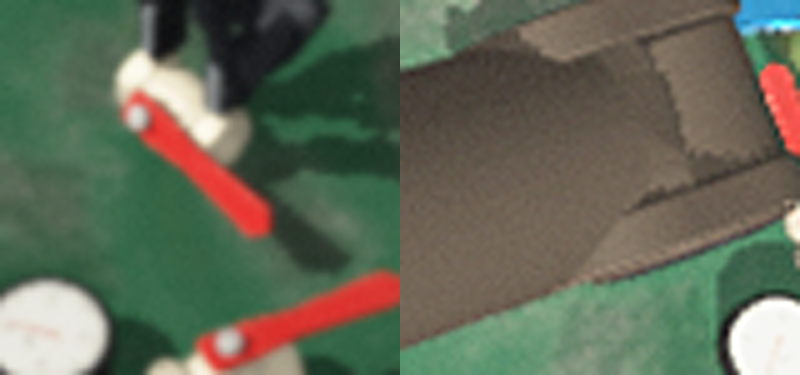

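The side view shows the lever face now turned up (about (135,115) to (265,220) in the crop), so the valve is rolling under the fingertips. I keep going.

{"op": "step_arm", "data": {"rows": [[0.4, 0.07, 0, 0, 0], [0.4, 0.07, 0, 0, 0], [0.4, 0, 0, 0, 0]]}}

```text
time: 8.82
position: [0.4948, -0.4534, 0.0542]
orientation: [2.986, 0.973, 0.004]
wrist_force: [-2.2, 5.1, 19.7]
finger_gap: 0.0342
grasp_force: 9.7
```

{"op": "step_arm", "data": {"rows": [[0.4, 0.06, 0, 0, 0], [0.4, 0, 0, 0, 0]]}}

```text
time: 9.07
position: [0.4972, -0.4517, 0.0541]
orientation: [2.986, 0.972, 0.003]
wrist_force: [-2.6, 3.4, 17.5]
finger_gap: 0.0345
grasp_force: 8.9
```

Run:
```python
from h import *
plan()
for n,b in(("side",(290,305,80,75)),): snap(n,n+"_r2.png",b,5)
```

```text
t 9.07 pos [ 0.4972 -0.4517  0.0541] yaw -53.95 zax [ 0.002 -0.001 -1.   ] F [-2.6  3.4 17.5] gap 0.0345 q7 0.26
```

View pics/side_r2.png

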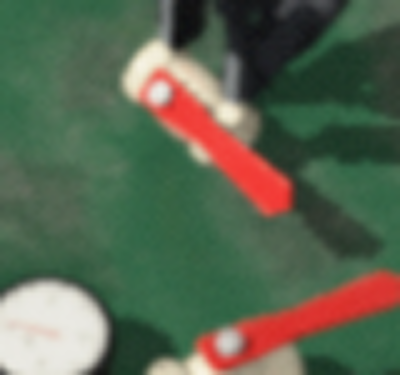

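{"op": "step_arm", "data": {"rows": [[0.4, 0, 0, -0.5, 0], [0, 0, 0, -0.3, 0], [0, -0.5, 0.04, 0, 0], [0, -0.5, 0.04, 0, 0], [0, 0, 0, 0.4, 0], [0, 0, 0, 0.3, 0], [0, 0, 0, 0, 0], [0, 0, 0, 0, 0]]}}

```text
time: 10.12
position: [0.4512, -0.4905, 0.0584]
orientation: [2.987, 0.972, 0.0]
wrist_force: [0.3, -0.4, -0.8]
finger_gap: 0.0001
grasp_force: 0.0
```

Run:
```python
from h import *
plan((.4851-.044*.81+.005*.588,-.4596-.044*.588-.005*.81,.046,None))
```

```text
t 10.12 pos [ 0.4512 -0.4905  0.0584] yaw -53.93 zax [ 0. -0. -1.] F [ 0.3 -0.4 -0.8] gap 0.0001 q7 0.34
 turn 0.0000 (0.0 deg)  shift [ 0.026 -0.001  0.206]
```

{"op": "step_arm", "data": {"rows": [[0, 0, 0, 0.21, 0], [0, 0.1, 0, 0, 0], [0, 0.07, 0, 0, 0], [0, 0.07, 0, 0, 0], [0, 0, 0, 0, 0]]}}

```text
time: 10.75
position: [0.4593, -0.484, 0.0474]
orientation: [2.988, 0.967, -0.005]
wrist_force: [-11.7, 0.8, 18.2]
finger_gap: -0.0001
grasp_force: 8.9
```

{"op": "step_arm", "data": {"rows": [[0, 0.07, 0, 0, 0], [0, 0.07, 0, 0, 0], [0, 0, 0, 0, 0]]}}

```text
time: 11.12
position: [0.4673, -0.4804, 0.0476]
orientation: [2.984, 0.967, -0.004]
wrist_force: [-6.5, -4.9, 12.8]
finger_gap: 0.0005
grasp_force: 6.3
```

Run:
```python
from h import *
plan()
for n,b in(("side",(290,305,80,75)),): snap(n,n+"_r3.png",b,5)
```

```text
t 11.12 pos [ 0.4673 -0.4804  0.0476] yaw -54.11 zax [-0.001 -0.005 -1.   ] F [-6.5 -4.9 12.8] gap 0.0005 q7 0.32
```

View pics/side_r3.png

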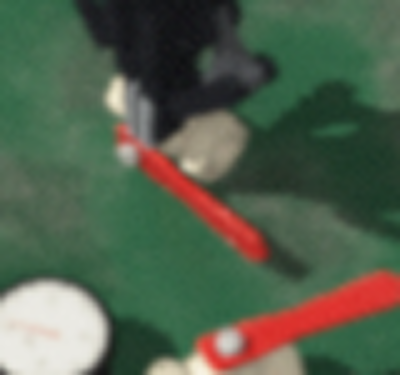

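The valve has rolled back: in the crop the lever at (125,150)-(265,250) is edge-on again and low. The 45° stance does not hold, so the next stroke must go through to upright in one go. I'll use the shut fingers on the +y collar only, which the lever does not cover. First I lift clear and measure again.

{"op": "step_arm", "data": {"rows": [[0, 0, 0, -0.7, 0], [0, 0, 0, -0.8, 0], [0, 0, 0, -0.8, 0], [0, -0.1, -0.7, -0.7, 0], [0, -0.1, -0.7, 0, 0], [0, -0.1, -0.7, 0, 0], [0, -0.1, -0.7, 0, 0], [0, 0, -0.7, 0, 0], [0, 0, 0, 0, 0]]}}

```text
time: 12.3
position: [0.325, -0.3186, 0.2252]
orientation: [-2.984, -0.972, -0.003]
wrist_force: [-0.0, 0.1, 0.2]
finger_gap: -0.0004
grasp_force: 0.0
```

{"op": "step_arm", "data": {"rows": [[0, 0, 0, 0, 0.0556], [0, 0, 0, 0, 0.0556], [0, 0, 0, 0, 0.0556], [0, 0, 0, 0, 0.0556], [0, 0, 0, 0, 0.0556], [0, 0, 0, 0, 0.0556], [0, 0, 0, 0, 0.0556], [0, 0, 0, 0, 0.0556], [0, 0, 0, 0, 0.0556], [0, 0, 0, 0, 0]]}}

```text
time: 13.55
position: [0.3268, -0.3219, 0.2257]
orientation: [2.799, -1.425, 0.001]
wrist_force: [-0.1, -0.3, -0.6]
finger_gap: 0.0002
grasp_force: 0.0
```

Run:
```python
from h import *
plan()
a=[]
for n,b in(("side",(290,305,80,75)),("top",(350,205,80,75))):
    im=eyes.capture(n)[:,:,::-1];cv2.imwrite(f"pics/{n}1.png",im);x,y,w,h=b;a.append(cv2.resize(im[y:y+h,x:x+w],(400,375),interpolation=3))
cv2.imwrite("pics/r4.png",np.hstack(a))
```

```text
t 13.55 pos [ 0.3268 -0.3219  0.2257] yaw -143.97 zax [ 0.    -0.001 -1.   ] F [-0.1 -0.3 -0.6] gap 0.0002 q7 -1.3
```

View pics/r4.png

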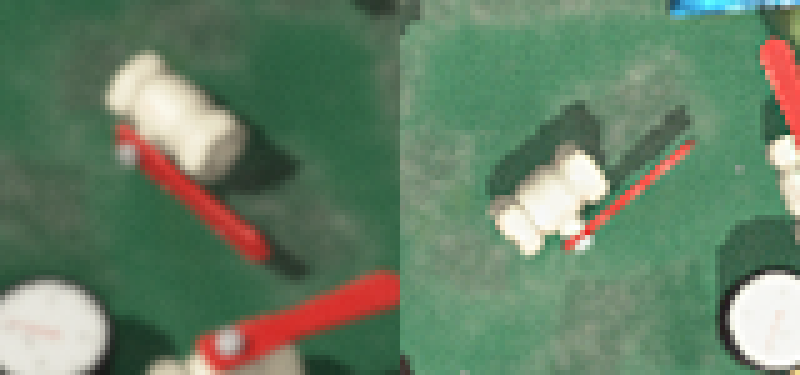

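It lies on its side again: body at side (325,328) / top (380,245), lever in top from (384,254) to (408,234). I refit its pose.

Run:
```python
from h import *
from scipy.optimize import least_squares
S=lambda x,y:(290+x/5,305+y/5);T=lambda x,y:(350+x/5,205+y/5)
ob=[("side",(-55,44),S(262,252)),("side",(37,44),S(120,133)),("top",(-55,44),T(292,143)),("top",(37,44),T(170,246)),("side",(26,16.5),S(176,116)),("top",(26,16.5),T(152,200))]
print(tri(ob[0][2],ob[2][2]),tri(ob[1][2],ob[3][2]))
def g(p,raw=False):
    y=np.array([np.cos(p[2]),np.sin(p[2])]);z=np.array([-y[1],y[0]]);r=[]
    for n,q,uv in ob:
        w=np.array(p[:2])+y*(q[0]-26)/1000+z*(q[1]-16.5)/1000
        r.append(proj(n,[[w[0],w[1],.025 if n=="top" and q[1]>40 else .0185]])[0]-uv)
    return np.array(r) if raw else np.ravel(r)
r=least_squares(g,[.476,-.469,2.2],loss="soft_l1");p=r.x;print("valve mid",p,np.degrees(p[2]));print(np.round(g(p,1),1))
y=np.array([np.cos(p[2]),np.sin(p[2])]);z=np.array([-y[1],y[0]])
t=p[:2]+.026*y+.010*z;print("start",t)
plan((*t,.15,np.degrees(p[2])+90),(*t,.062,None))
```

```text
(array([ 0.50864015, -0.54419905,  0.02001121]), np.float64(0.001656742238639094)) (array([ 0.45303087, -0.47662745,  0.02254006]), np.float64(0.0012553846636631344))
valve mid [ 0.47975319 -0.46525778  2.25604348] 129.26176978061832
[[ 0.1  0.9]
 [-1.1  0.3]
 [ 0.8 -0.9]
 [-0.8  0.3]
 [-0.2 -0.2]
 [-1.  -0.8]]
start [ 0.45555609 -0.4514556 ]
t 13.65 pos [ 0.3266 -0.3217  0.2256] yaw -143.79 zax [ 0.    -0.001 -1.   ] F [ 0.1  0.5 -0.1] gap -0.0001 q7 -1.29
 turn -0.0170 (-3.1 deg)  shift [ 3.034 -0.296  1.261]
 turn 0.0000 (0.0 deg)  shift [-1.000e-03 -0.000e+00  1.467e+00]
```

{"op": "step_arm", "data": {"rows": [[0, 0, 0, 0, -0.017], [0, 0.6, -0.06, 0.25, 0], [0, 0.6, -0.06, 0.25, 0], [0, 0.6, -0.06, 0.25, 0], [0, 0.6, -0.06, 0.25, 0], [0, 0.63, -0.06, 0.26, 0], [0, 0, 0, 0.7, 0], [0, 0, 0, 0.6, 0], [0, 0, 0, 0, 0]]}}

```text
time: 14.78
position: [0.4538, -0.4499, 0.0693]
orientation: [-2.836, 1.348, 0.007]
wrist_force: [-1.0, 0.1, -0.1]
finger_gap: 0.0001
grasp_force: 0.0
```

Run:
```python
from h import *
plan((.4556,-.4515,.058,None))
```

```text
t 14.78 pos [ 0.4538 -0.4499  0.0693] yaw -140.83 zax [-0.004  0.003 -1.   ] F [-1.   0.1 -0.1] gap 0.0001 q7 -1.09
 turn 0.0000 (0.0 deg)  shift [ 0.041 -0.007  0.189]
```

{"op": "step_arm", "data": {"rows": [[0, 0.03, 0, 0.15, 0], [0, 0, 0, 0.06, 0], [0, 0, 0, 0, 0]]}}

```text
time: 15.15
position: [0.4561, -0.4529, 0.0599]
orientation: [2.836, -1.351, 0.001]
wrist_force: [0.1, 0.8, -0.3]
finger_gap: -0.0001
grasp_force: 0.0
```

{"op": "step_arm", "data": {"rows": [[0, 0, 0, 0.05, 0], [0, 0, 0, 0, 0]]}}

```text
time: 15.4
position: [0.4558, -0.4526, 0.0563]
orientation: [-2.836, 1.352, -0.0]
wrist_force: [0.1, -0.4, 0.5]
finger_gap: -0.0001
grasp_force: 0.0
```

{"op": "step_arm", "data": {"rows": [[0, 0, 0, 0.04, 0], [0, 0, 0, 0, 0]]}}

```text
time: 15.65
position: [0.4554, -0.4534, 0.0548]
orientation: [2.835, -1.353, 0.001]
wrist_force: [-3.1, 1.4, 9.7]
finger_gap: 0.0004
grasp_force: 4.9
```

{"op": "step_arm", "data": {"rows": [[0, 0, 0, 0.04, 0], [0, 0, 0, 0, 0]]}}

```text
time: 15.9
position: [0.4544, -0.4543, 0.0542]
orientation: [2.834, -1.354, 0.002]
wrist_force: [-7.9, 5.2, 27.4]
finger_gap: -0.0001
grasp_force: 13.7
```

{"op": "step_arm", "data": {"rows": [[0, 0, -0.07, 0, 0], [0, 0, -0.07, -0.01, 0], [0, 0, -0.07, -0.01, 0], [0, 0, -0.07, 0, 0], [0, 0, 0, 0, 0]]}}

```text
time: 16.52
position: [0.469, -0.4425, 0.0562]
orientation: [-2.834, 1.352, -0.004]
wrist_force: [-5.8, 13.0, 37.9]
finger_gap: 0.0001
grasp_force: 18.6
```

{"op": "step_arm", "data": {"rows": [[0, 0, -0.07, 0, 0], [0, 0, -0.07, 0.01, 0], [0, 0, -0.07, 0.01, 0], [0, 0, 0, 0, 0]]}}

```text
time: 17.02
position: [0.4773, -0.4361, 0.055]
orientation: [2.833, -1.354, 0.003]
wrist_force: [-9.4, 6.2, 35.4]
finger_gap: 0.0002
grasp_force: 16.7
```

{"op": "step_arm", "data": {"rows": [[0, 0, -0.07, 0, 0], [0, 0, -0.07, -0.01, 0], [0, 0, -0.07, -0.01, 0], [0, 0, 0, 0, 0]]}}

```text
time: 17.52
position: [0.4898, -0.4264, 0.0552]
orientation: [-2.835, 1.35, -0.005]
wrist_force: [-1.2, 7.6, 24.7]
finger_gap: 0.0
grasp_force: 10.8
```

{"op": "step_arm", "data": {"rows": [[0, 0, -0.07, 0, 0], [0, 0, -0.07, 0, 0], [0, 0, -0.05, 0, 0], [0, 0, 0, 0, 0]]}}

```text
time: 18.02
position: [0.4976, -0.419, 0.0526]
orientation: [-2.836, 1.351, -0.0]
wrist_force: [2.8, 0.2, 2.5]
finger_gap: -0.0001
grasp_force: 1.7
```

Run:
```python
from h import *
plan()
im=eyes.capture("side")[:,:,::-1];cv2.imwrite("pics/side2.png",im)
# red lever near the lying valve: width of its band
x,y,w,h=290,310,60,50;c=im[y:y+h,x:x+w].astype(int)
m=((c[...,2]>130)&(c[...,1]<90)).astype(np.uint8)
n,l,st,ce=cv2.connectedComponentsWithStats(m)
for i in range(1,n):
    if st[i,4]>15: print(st[i],cv2.minAreaRect((np.argwhere(l==i)[:,::-1]+[x,y]).astype(np.float32)))
```

```text
t 18.02 pos [ 0.4976 -0.419   0.0526] yaw -140.96 zax [ 0. -0. -1.] F [2.8 0.2 2.5] gap -0.0001 q7 -1.16
[ 40   2  20  18 106] ((340.8524475097656, 318.87701416015625), (25.479341506958008, 5.88969612121582), 39.80556869506836)
```

Run:
```python
from h import *
print("lever centre at z=.044 (upright):",atz("side",[(340.85,318.9)],.044)," at 45deg z=.036",atz("side",[(340.85,318.9)],.036))
a=np.array([.4999,-.4488]);d=np.array([.633,-.774])
print(proj("side",[[*(a+d*.081),.046],[*(a-d*.011),.046],[*(a+d*.035),.046]]))
z=np.array([-.774,-.633])
print("width px upright",np.linalg.norm(np.diff(proj("side",[[*(a+d*.035+z*.0085),.046],[*(a+d*.035-z*.0085),.046]]),axis=0)))
```

```text
lever centre at z=.044 (upright): [[ 0.51508424 -0.46223312  0.044     ]]  at 45deg z=.036 [[ 0.51631088 -0.45575217  0.036     ]]
[[360.10867869 334.78228542]
 [330.00753704 311.43147037]
 [344.76726395 322.89214733]]
width px upright 6.67586670616198
```

{"op": "step_arm", "data": {"rows": [[0, 0, 0, -0.3, 0], [0, 0, -0.3, -0.8, 0], [0, -0.3, 0, -0.8, 0], [0, -0.7, 0, -0.8, 0], [1, -0.7, 0, 0, 0], [1, -0.7, 0, 0, 0], [1, -0.7, 0, 0, 0], [1, 0, 0, 0, 0]]}}

```text
time: 19.08
position: [0.3926, -0.2616, 0.2138]
orientation: [-2.833, 1.35, 0.003]
wrist_force: [0.5, -0.8, 1.1]
finger_gap: 0.0723
grasp_force: 0.0
```

Run:
```python
from h import *
plan();a=[]
for n,b in(("side",(300,285,80,75)),("top",(360,195,80,75))):
    im=eyes.capture(n)[:,:,::-1];cv2.imwrite(f"pics/{n}3.png",im);x,y,w,h=b;a.append(cv2.resize(im[y:y+h,x:x+w],(400,375),interpolation=3))
    c=im.astype(int);m=((c[...,2]>130)&(c[...,1]<90)).astype(np.uint8);k,l,st,ce=cv2.connectedComponentsWithStats(m)
    for i in range(1,k):
        if st[i,4]>30 and abs(ce[i]-[(340,320),(395,235)][n=="top"]).max()<25: print(n,st[i],cv2.minAreaRect(np.argwhere(l==i)[:,::-1].astype(np.float32)))
    for q in models.trace(n,"valve"): print(n,round(q["p"],2),np.round(q["bbox"]))
cv2.imwrite("pics/r5.png",np.hstack(a))
```

```text
t 19.07 pos [ 0.3926 -0.2616  0.2138] yaw -140.97 zax [-0.     0.004 -1.   ] F [ 0.5 -0.8  1.1] gap 0.0723 q7 -1.41
side [330 312  32  24 200] ((345.8188781738281, 322.58734130859375), (36.75878143310547, 6.833824157714844), 37.69424057006836)
side 0.97 [296. 443.  41.  48.]
side 0.76 [343. 324.  44.  25.]
top [385 216  12  12  52] ((390.4600524902344, 221.28001403808594), (3.799999713897705, 14.0), 53.13010025024414)
top [374 226  11  10  38] ((379.5294189453125, 230.11766052246094), (4.338609218597412, 10.84652328491211), 49.398704528808594)
top 0.69 [482. 274.  30.  31.]
top 0.59 [378. 234.  34.  33.]
```

Run:
```python
from h import *
from scipy.optimize import least_squares
R_={}
for n,x,y,w,h in(("side",322,305,50,40),("top",366,208,46,36)):
    im=cv2.imread(f"pics/{n}3.png");c=im[y:y+h,x:x+w].astype(int);m=((c[...,2]-c[...,1]>50)).astype(np.uint8)
    m=cv2.morphologyEx(m,cv2.MORPH_CLOSE,np.ones((3,3)));k,l,st,ce=cv2.connectedComponentsWithStats(m)
    i=1+st[1:,4].argmax();r=cv2.minAreaRect((np.argwhere(l==i)[:,::-1]+[x,y]).astype(np.float32));print(n,st[i],r);R_[n]=r
    if n=="top":
        for row in m: print("".join(".#"[v] for v in row))
# ends from rects, triangulate centre
print(tri(R_["side"][0],R_["top"][0]))
def ends(r):
    b=cv2.boxPoints(r);o=sorted([( (b[i]+b[(i+1)%4])/2,np.linalg.norm(b[i]-b[(i+1)%4])) for i in range(4)],key=lambda t:t[1])[:2];return sorted([o[0][0],o[1][0]],key=lambda p:p[0])
for a,b in zip(ends(R_["side"]),ends(R_["top"])): print(tri(a,b))
```

```text
side [  7   5  33  26 243] ((345.3673095703125, 322.5179443359375), (38.786766052246094, 7.42402982711792), 37.30394744873047)
top [  3   7  29  25 189] ((383.80206298828125, 226.75546264648438), (6.403016090393066, 34.05072784423828), 51.009002685546875)
..............................................
..............................................
..............................................
..............................................
..............................................
..............................................
..............................................
............................#.................
..........................######..............
.........................#######..............
........................########..............
.......................#########..............
......................#########...............
.....................#########................
....................#########.................
...................#########..................
.................#########....................
................#########....................
[... 399 characters left out ...]
.........................
...####...###.................................
....###...##..................................
.....######...................................
.....#####....................................
......##......................................
..............................................
..............................................
..............................................
..............................................
(array([ 0.52391579, -0.47454127,  0.04551572]), np.float64(0.0006127599425631064))
(array([ 0.49439022, -0.43866862,  0.04649154]), np.float64(0.0028819021539170002))
(array([ 0.55269954, -0.51032183,  0.04610954]), np.float64(0.0003105394936383303))
```

The valve is upright: the two views put its lever at z 0.046 over its full 92 mm length, seen 6.4 px (17 mm) wide. The middle is at about (0.502,-0.447), its y axis at 129°. Next I grasp it across the barrel.

Run:
```python
from h import *
plan((.5031,-.4490,.15,39.2),(.5031,-.4490,.030,None))
```

```text
t 19.27 pos [ 0.3951 -0.265   0.2143] yaw -141.02 zax [ 0.001 -0.001 -1.   ] F [-1.2 -0.4 -0.2] gap 0.0854 q7 -1.41
 turn -0.0012 (-0.2 deg)  shift [3.512 0.544 1.076]
 turn 0.0000 (0.0 deg)  shift [-0.003  0.     2.   ]
```

{"op": "step_arm", "data": {"rows": [[1, 0.6, 0.09, 0, 0], [1, 0.6, 0.09, 0, 0], [1, 0.6, 0.09, 0, 0], [1, 0.6, 0.09, 0.3, 0], [1, 0.6, 0.09, 0.4, 0], [1, 0.51, 0.09, 0.37, 0], [1, 0, 0, 0.5, 0], [1, 0, 0, 0, 0]]}}

```text
time: 20.27
position: [0.5007, -0.4482, 0.1168]
orientation: [-2.834, 1.354, 0.007]
wrist_force: [0.3, 1.0, 0.2]
finger_gap: 0.0856
grasp_force: 0.0
```

Run:
```python
from h import *
plan((.5031,-.4490,.030,39.2))
```

```text
t 20.27 pos [ 0.5007 -0.4482  0.1168] yaw -141.07 zax [-0.004  0.003 -1.   ] F [0.3 1.  0.2] gap 0.0856 q7 -1.2
 turn -0.0015 (-0.3 deg)  shift [ 0.042 -0.024  1.447]
```

{"op": "step_arm", "data": {"rows": [[1, 0.015, -0.012, 0.6, 0], [1, 0.015, -0.01, 0.5, 0], [1, 0, 0, 0.35, 0], [1, 0, 0, 0, 0]]}}

```text
time: 20.78
position: [0.5039, -0.4482, 0.0318]
orientation: [-2.835, 1.352, 0.003]
wrist_force: [-0.5, 0.7, 0.2]
finger_gap: 0.0851
grasp_force: 0.0
```

{"op": "step_arm", "data": {"rows": [[0.3, 0, 0, 0, 0], [0.2, 0, 0, 0, 0], [0.2, 0, 0, 0, 0], [0.2, 0, 0, 0, 0], [0.2, 0, 0, 0, 0], [0.2, 0, 0, 0, 0]], "force": 50}}

```text
time: 21.52
position: [0.5044, -0.4491, 0.0336]
orientation: [2.835, -1.352, 0.002]
wrist_force: [-0.9, 0.7, 5.3]
finger_gap: 0.0271
grasp_force: 49.0
```

The 27 mm gap shows the pads sit above the barrel's equator, so I regrip a little lower.

{"op": "step_arm", "data": {"rows": [[0.5, 0, 0, 0, 0], [0.5, 0, 0, 0, 0], [0.5, 0, 0, 0.05, 0], [0.5, 0, 0, 0, 0]]}}

```text
time: 22.02
position: [0.5041, -0.4483, 0.029]
orientation: [-2.836, 1.352, 0.001]
wrist_force: [-0.2, -0.3, -0.1]
finger_gap: 0.0427
grasp_force: 0.0
```

{"op": "step_arm", "data": {"rows": [[0.2, 0, 0, 0, 0], [0.2, 0, 0, 0, 0], [0.2, 0, 0, 0, 0], [0.2, 0, 0, 0, 0]], "force": 50}}

```text
time: 22.52
position: [0.5042, -0.4486, 0.0296]
orientation: [2.836, -1.352, 0.0]
wrist_force: [-1.1, -0.0, 3.3]
finger_gap: 0.0272
grasp_force: 49.4
```

{"op": "step_arm", "data": {"rows": [[0.2, 0, 0, -0.3, 0], [0.2, 0, 0, -0.6, 0], [0.2, 0, 0, -0.7, 0], [0.2, 0, 0, -0.7, 0], [0.2, 0, 0, -0.7, 0], [0.2, 0, 0, -0.7, 0], [0.2, 0, 0, 0, 0]]}}

```text
time: 23.4
position: [0.5045, -0.4502, 0.2559]
orientation: [2.834, -1.352, 0.009]
wrist_force: [0.4, -0.3, -3.9]
finger_gap: 0.0273
grasp_force: 49.8
```

Run:
```python
from h import *
th=.0546;c,s=np.cos(th),np.sin(th)
q=np.array([.6217,-.2527])+np.array([0-s*(-.001),c*(-.001)])
plan((*q,.26,3.1),(*q,.16,None))
R_={}
for n,x,y,w,h in(("side",290,200,130,130),("top",340,180,80,80)):
    im=eyes.capture(n)[:,:,::-1];cv2.imwrite(f"pics/{n}4.png",im);c=im[y:y+h,x:x+w].astype(int);m=((c[...,2]-c[...,1]>60)).astype(np.uint8)
    k,l,st,ce=cv2.connectedComponentsWithStats(m)
    for i in range(1,k):
        if st[i,4]>60: print(n,st[i,4],cv2.minAreaRect((np.argwhere(l==i)[:,::-1]+[x,y]).astype(np.float32)))
y=np.array([np.cos(np.radians(129.1)),np.sin(np.radians(129.1))]);p=manip.get_state()["position"];mid=p[:2]+.002*y
print("pred lever ends side",proj("side",[[*(mid-y*.081),p[2]-.0131+.0295],[*(mid+y*.011),p[2]-.0131+.0295]]))
```

```text
t 23.40 pos [ 0.5045 -0.4502  0.2559] yaw -141.02 zax [ 0.004 -0.004 -1.   ] F [ 0.4 -0.3 -3.9] gap 0.0273 q7 -1.3
 turn 0.1993 (35.9 deg)  shift [-3.164 -2.129 -0.073]
 turn 0.0000 (0.0 deg)  shift [-0.007  0.007  1.667]
side 79 ((383.16815185546875, 204.9779052734375), (12.041227340698242, 13.828597068786621), 48.8140754699707)
side 224 ((356.3077087402344, 250.0384521484375), (35.50081253051758, 8.043152809143066), 33.690067291259766)
pred lever ends side [[370.50090009 261.04715036]
 [335.42564    237.36586258]]
```

{"op": "step_arm", "data": {"rows": [[0.2, 0, 0, 0, 0.05], [0.2, 0, 0, 0, 0.05], [0.2, 0, 0, 0, 0.05], [0.2, 0, 0, 0, 0.0493], [0.2, 0, 0, 0, 0]]}}

```text
time: 24.12
position: [0.504, -0.4477, 0.2497]
orientation: [2.282, -2.158, -0.004]
wrist_force: [0.0, 0.4, -3.3]
finger_gap: 0.0273
grasp_force: 49.8
```

{"op": "step_arm", "data": {"rows": [[0.2, -0.52, -0.35, 0, 0], [0.2, -0.52, -0.35, 0, 0], [0.2, -0.52, -0.35, 0, 0], [0.2, -0.52, -0.35, 0, 0], [0.2, -0.52, -0.35, 0, 0], [0.2, -0.52, -0.35, 0, 0], [0.2, 0, 0, 0, 0]]}}

```text
time: 25.0
position: [0.622, -0.2503, 0.2499]
orientation: [-2.292, 2.147, 0.004]
wrist_force: [-1.6, -0.3, -3.3]
finger_gap: 0.0273
grasp_force: 49.8
```

Run:
```python
from h import *
plan((.6216,-.2537,.185,3.1),(.6216,-.2537,.128,None))
R_={}
for n in("side","top"):
    im=eyes.capture(n)[:,:,::-1];cv2.imwrite(f"pics/{n}5.png",im)
    q=models.trace(n,"valve");print(n,[(round(a["p"],2),np.round(a["bbox"])) for a in q])
    x,y,w,h=((340,140,90,100) if n=="side" else (255,160,90,60));c=im[y:y+h,x:x+w].astype(int);m=((c[...,2]-c[...,1]>60)).astype(np.uint8)
    k,l,st,ce=cv2.connectedComponentsWithStats(m)
    for i in range(1,k):
        if st[i,4]>20: print(n,st[i,4],cv2.minAreaRect((np.argwhere(l==i)[:,::-1]+[x,y]).astype(np.float32)))
p=manip.get_state()["position"];a=np.radians(93.1);y=np.array([np.cos(a),np.sin(a)]);mid=p[:2]+.002*y
print("pred lever ends side",proj("side",[[*(mid-y*.081),p[2]+.0164],[*(mid+y*.011),p[2]+.0164]]))
```

```text
t 25.00 pos [ 0.622  -0.2503  0.2499] yaw -176.27 zax [-0.001  0.002 -1.   ] F [-1.6 -0.3 -3.3] gap 0.0273 q7 -2.14
 turn 0.0035 (0.6 deg)  shift [0.058 0.008 1.081]
 turn 0.0000 (0.0 deg)  shift [ 0.002 -0.001  0.95 ]
side [(0.83, array([292., 444.,  38.,  48.])), (0.74, array([382., 190.,  20.,  26.]))]
side 233 ((383.6009826660156, 196.99209594726562), (17.39520263671875, 34.154964447021484), 6.842773914337158)
side 295 ((353.730712890625, 198.65383911132812), (19.691856384277344, 40.21576690673828), 33.690067291259766)
top [(0.64, array([482., 276.,  30.,  31.])), (0.56, array([306., 178.,  49.,  18.]))]
top 155 ((320.4695129394531, 172.72561645507812), (7.509344100952148, 23.301055908203125), 83.6598129272461)
top 126 ((257.5, 200.0), (28.0, 5.0), 90.0)
pred lever ends side [[388.47826239 202.9066088 ]
 [378.45132336 178.41992021]]
```

Run:
```python
from h import *
p=manip.get_state()["position"];a=np.radians(93.7);y=np.array([np.cos(a),np.sin(a)]);mid=p[:2]+.002*y
e=proj("top",[[*(mid-y*.081),p[2]+.0164],[*(mid-y*.03),p[2]+.0164]]);print(e,np.degrees(np.arctan2(*(e[1]-e[0])[::-1])))
im=cv2.imread("pics/top5.png").astype(int);x,y0,w,h=300,160,45,26
m=im[y0:y0+h,x:x+w];m=m[...,2]-m[...,1]>60
for r in m: print("".join(".#"[int(v)] for v in r))
cols=[(x+i,y0+np.mean(np.nonzero(m[:,i])[0])) for i in range(w) if 4<m[:,i].sum()<10];print(np.degrees(np.arctan(np.polyfit(*zip(*cols),1)[0])),cols[0],cols[-1])
```

```text
[[333.19107764 171.69310806]
 [310.39337061 173.36857168]] 175.79673867620522
.............................................
.............................................
.............................................
.............................................
.............................................
.............................................
.............................................
.............................................
.............................#...............
....................###########..............
............####################.............
............#####################............
...........######################............
..........######################.............
..........######################.............
.........######################..............
..........#..#############...................
.............................................
.............................................
.............................................
.............................................
.............................................
.............................................
.............................................
.............................................
.............................................
-3.7854812746753397 (312, np.float64(172.5)) (331, np.float64(172.0))
```

{"op": "step_arm", "data": {"rows": [[0.2, 0.05, 0, 0.3, 0.0035], [0.2, 0, 0, 0.3, 0], [0.2, 0, 0, 0.3, 0], [0.2, 0, 0, 0, 0]]}}

```text
time: 25.7
position: [0.6192, -0.2569, 0.1952]
orientation: [2.269, -2.172, -0.005]
wrist_force: [-0.6, 0.7, -2.5]
finger_gap: 0.0272
grasp_force: 49.8
```

{"op": "step_arm", "data": {"rows": [[0.2, 0, 0, 0.1, 0], [0.2, 0, 0, 0, 0]]}}

```text
time: 25.95
position: [0.62, -0.2577, 0.1915]
orientation: [-2.27, 2.172, -0.0]
wrist_force: [0.4, -0.8, -2.7]
finger_gap: 0.0273
grasp_force: 49.8
```

Run:
```python
from h import *
plan((.6216,-.2537,.15,3.1),(.6216,-.2537,.128,None))
```

```text
t 25.95 pos [ 0.62   -0.2577  0.1915] yaw -177.48 zax [ 0.  0. -1.] F [ 0.4 -0.8 -2.7] gap 0.0273 q7 -2.11
 turn -0.0032 (-0.6 deg)  shift [-0.065 -0.03   0.692]
 turn 0.0000 (0.0 deg)  shift [-0.     0.     0.367]
```

{"op": "step_arm", "data": {"rows": [[0.2, -0.065, -0.03, 0.2, -0.003], [0.2, 0, 0, 0.2, 0], [0.2, 0, 0, 0.2, 0], [0.2, 0, 0, 0, 0], [0.2, 0, 0, 0, 0]]}}

```text
time: 26.58
position: [0.6216, -0.254, 0.1557]
orientation: [2.279, -2.162, 0.0]
wrist_force: [0.3, -0.7, -3.4]
finger_gap: 0.0272
grasp_force: 49.8
```

Run:
```python
from h import *
plan((.6216,-.2537,.128,3.1))
```

```text
t 26.57 pos [ 0.6216 -0.254   0.1557] yaw -176.97 zax [ 0. -0. -1.] F [ 0.3 -0.7 -3.4] gap 0.0272 q7 -2.08
 turn -0.0004 (-0.1 deg)  shift [-0.006 -0.     0.461]
```

{"op": "step_arm", "data": {"rows": [[0.2, 0, 0, 0.15, 0], [0.2, 0, 0, 0.1, 0], [0.2, 0, 0, 0.08, 0], [0.2, 0, 0, 0, 0]]}}

```text
time: 27.08
position: [0.6214, -0.2535, 0.1352]
orientation: [2.28, -2.161, -0.001]
wrist_force: [-0.4, -0.2, -3.3]
finger_gap: 0.027
grasp_force: 49.8
```

{"op": "step_arm", "data": {"rows": [[0.2, 0, 0, 0.06, 0], [0.2, 0, 0, 0.04, 0], [0.2, 0, 0, 0, 0]]}}

```text
time: 27.45
position: [0.6216, -0.2537, 0.1296]
orientation: [-2.28, 2.161, 0.0]
wrist_force: [0.2, 0.1, -4.1]
finger_gap: 0.0275
grasp_force: 49.9
```

{"op": "step_arm", "data": {"rows": [[0.2, 0, 0, 0.03, 0], [0.2, 0, 0, 0, 0]]}}

```text
time: 27.7
position: [0.6222, -0.2539, 0.1285]
orientation: [-2.28, 2.161, -0.002]
wrist_force: [1.9, 0.4, 1.8]
finger_gap: 0.0275
grasp_force: 50.4
```

{"op": "step_arm", "data": {"rows": [[0.2, 0, 0, 0.02, 0], [0.2, 0, 0, 0, 0]]}}

```text
time: 27.95
position: [0.6224, -0.254, 0.1282]
orientation: [-2.279, 2.16, -0.003]
wrist_force: [0.2, 2.0, 9.8]
finger_gap: 0.0274
grasp_force: 51.3
```

Contact comes at TCP z 0.128, which puts the bore at 0.115 as it should be. I release.

{"op": "step_arm", "data": {"rows": [[0.5, 0, 0, 0, 0], [0.55, 0, 0, 0, 0], [0.55, 0, 0, 0, 0], [0.55, 0, 0, -0.2, 0], [0.55, 0, 0, -0.5, 0], [0.55, 0, 0, -0.8, 0], [0.55, 0, 0, -0.8, 0], [0.55, 0, 0, 0, 0]]}}

```text
time: 28.95
position: [0.6223, -0.2557, 0.2697]
orientation: [-2.278, 2.161, -0.01]
wrist_force: [0.9, -0.5, -0.8]
finger_gap: 0.0471
grasp_force: 0.0
```

{"op": "step_arm", "data": {"rows": [[0.55, -0.7, 0, 0, 0], [0.55, -0.7, 0, 0, 0], [0.55, -0.7, 0, 0, 0], [0.55, -0.7, 0, 0, 0], [0.55, 0, 0, 0, 0]]}}

```text
time: 29.58
position: [0.6129, -0.0814, 0.2637]
orientation: [-2.286, 2.154, 0.004]
wrist_force: [-1.0, -0.9, -0.1]
finger_gap: 0.0467
grasp_force: 0.0
```

Run:
```python
from h import *
plan();a=[]
th=.0546;y=np.array([-np.sin(th),np.cos(th)]);mid=np.array([.6217,-.2527])+.001*y
for n,x,y0,w,h in(("side",355,185,50,60),("top",285,160,60,50)):
    im=eyes.capture(n)[:,:,::-1];cv2.imwrite(f"pics/{n}6.png",im);c=im[y0:y0+h,x:x+w].astype(int);m=((c[...,2]-c[...,1]>60)).astype(np.uint8)
    k,l,st,ce=cv2.connectedComponentsWithStats(m)
    for i in range(1,k):
        if st[i,4]>30: print(n,st[i],cv2.minAreaRect((np.argwhere(l==i)[:,::-1]+[x,y0]).astype(np.float32)))
    print("pred",proj(n,[[*(mid-y*.081),.1445],[*(mid+y*.011),.1445],[*(mid-y*.035),.1445]]))
```

```text
t 29.57 pos [ 0.6129 -0.0814  0.2637] yaw -176.6 zax [-0.002  0.002 -1.   ] F [-1.  -0.9 -0.1] gap 0.0467 q7 -2.39
side [  0   0  34  30 260] ((373.93438720703125, 193.77867126464844), (39.051246643066406, 20.741973876953125), 39.80556869506836)
side [ 18  35  14  25 159] ((379.5981750488281, 231.8110809326172), (26.49955940246582, 7.277340888977051), 72.47443389892578)
pred [[383.58992606 244.60700756]
 [374.54074011 219.46369994]
 [378.94605651 231.68696639]]
top [  9  19  38   8 214] ((312.52264404296875, 182.520751953125), (6.298397541046143, 37.05195236206055), 87.51044464111328)
pred [[330.92208714 181.99607599]
 [293.915708   184.34929783]
 [312.41885055 183.17318926]]
```

The valve sits where the model predicts in both views, within about 1 px. Now the handwheel: the handle, triangulated at (0.603,-0.092,0.171), means the wheel starts at about 0.17 rad.

Run:
```python
from h import *
plan((.6023,-.0835,.23,3.1),(.6023,-.0835,.177,None))
```

```text
t 29.68 pos [ 0.6124 -0.0857  0.2645] yaw -176.9 zax [-0. -0. -1.] F [-0.3  0.1  0.5] gap 0.0471 q7 -2.39
 turn -0.0000 (-0.0 deg)  shift [-0.046  0.166  0.575]
 turn 0.0000 (0.0 deg)  shift [-0.    -0.     0.883]
```

{"op": "step_arm", "data": {"rows": [[0.55, -0.045, 0.166, 0.5, 0], [0.55, 0, 0, 0.5, 0], [0.55, 0, 0, 0.45, 0], [0.55, 0, 0, 0, 0], [0.1, 0, 0, 0, 0], [0.1, 0, 0, 0, 0], [0.1, 0, 0, 0, 0], [0.1, 0, 0, 0, 0]], "force": 40}}

```text
time: 30.68
position: [0.6026, -0.085, 0.179]
orientation: [-2.279, 2.163, -0.003]
wrist_force: [-3.6, -2.4, 7.4]
finger_gap: 0.0188
grasp_force: 39.1
```

Run:
```python
from h import *
plan((.6023,-.0835,.177,None))
p=np.array(manip.get_state()["position"])-[.6217,-.2527,0];th=.0546
print("clamp frame",p[0]*np.cos(th)+p[1]*np.sin(th),-p[0]*np.sin(th)+p[1]*np.cos(th),p[2]-.003-.115)
```

```text
t 30.68 pos [ 0.6026 -0.085   0.179 ] yaw -177.0 zax [ 0.001 -0.001 -1.   ] F [-3.6 -2.4  7.4] gap 0.0188 q7 -2.31
 turn 0.0000 (0.0 deg)  shift [-0.026  0.004  0.033]
clamp frame -0.009883989365224471 0.16846069543895728 0.06097333562114869
```

{"op": "step_arm", "data": {"rows": [[0.1, 0, 0.249, 0.0785, 0], [0.1, 0, 0.22, 0.14, 0], [0.1, 0, 0.176, 0.192, 0], [0.1, 0, 0, 0, 0]]}}

```text
time: 31.18
position: [0.5637, -0.087, 0.1534]
orientation: [2.278, -2.162, 0.003]
wrist_force: [-1.4, -6.5, -6.0]
finger_gap: 0.0183
grasp_force: 39.0
```

```bash
cat >> h.py <<'E'
def wheel():
    s=manip.get_state();p=np.array(s["position"])-[.6217,-.2527,0];th=.0546
    x,y,z=p[0]*np.cos(th)+p[1]*np.sin(th),-p[0]*np.sin(th)+p[1]*np.cos(th),p[2]-.118
    print("theta %.1f r %.1f y %.1f"%(np.degrees(np.arctan2(-x,z))%360,1e3*np.hypot(x,z),1e3*y),"F",np.round(s["wrist_force"],1),"gap",s["finger_gap"],"t",s["time"])
E
python3 -c "
from h import *
wheel();plan()"
```

```text
theta 54.1 r 60.3 y 168.6 F [-1.4 -6.5 -6. ] gap 0.01834520045666076 t 31.175
t 31.18 pos [ 0.5637 -0.087   0.1534] yaw -177.01 zax [ 0.001 -0.002 -1.   ] F [-1.4 -6.5 -6. ] gap 0.0183 q7 -2.26
```

{"op": "step_arm", "data": {"rows": [[0.1, 0, 0.1205, 0.232, 0], [0.1, 0, 0.0565, 0.255, 0], [0.1, 0, -0.0114, 0.261, 0], [0.1, 0, -0.0785, 0.249, 0], [0.1, 0, -0.14, 0.22, 0], [0.1, 0, -0.192, 0.176, 0], [0.1, 0, -0.232, 0.1205, 0], [0.1, 0, 0, 0, 0]]}}

```text
time: 32.17
position: [0.5954, -0.0854, 0.0631]
orientation: [-2.279, 2.16, -0.008]
wrist_force: [5.4, -4.4, -2.1]
finger_gap: 0.0187
grasp_force: 39.5
```

```bash
python3 -c "
from h import *
wheel()
t=np.radians(np.arange(160,371,15));print(np.c_[np.degrees(t[1:]),np.round(np.diff(np.sin(t)),3),np.round(-np.diff(np.cos(t)),3)].tolist())"
```

```text
theta 162.7 r 57.5 y 168.5 F [ 5.4 -4.4 -2.1] gap 0.01872994669935463 t 32.175
[[175.0, -0.255, 0.057], [190.0, -0.261, -0.011], [205.0, -0.249, -0.078], [220.0, -0.22, -0.14], [235.0, -0.176, -0.192], [250.00000000000003, -0.121, -0.232], [265.0, -0.057, -0.255], [280.0, 0.011, -0.261], [295.0, 0.078, -0.249], [310.0, 0.14, -0.22], [325.0, 0.192, -0.176], [340.0, 0.232, -0.121], [355.0, 0.255, -0.057], [370.0, 0.261, 0.011]]
```

{"op": "step_arm", "data": {"rows": [[0.1, 0, -0.255, 0.057, 0], [0.1, 0, -0.261, -0.011, 0], [0.1, 0, -0.249, -0.078, 0], [0.1, 0, -0.22, -0.14, 0], [0.1, 0, -0.176, -0.192, 0], [0.1, 0, -0.121, -0.232, 0], [0.1, 0, 0, 0, 0]]}}

```text
time: 33.05
position: [0.67, -0.0815, 0.0991]
orientation: [2.279, -2.162, 0.003]
wrist_force: [-2.3, -3.8, 6.8]
finger_gap: 0.0188
grasp_force: 40.8
```

```bash
python3 -c "
from h import *
wheel();plan()"
```

```text
theta 251.8 r 60.6 y 168.3 F [-2.3 -3.8  6.8] gap 0.0188160554786574 t 33.05
t 33.05 pos [ 0.67   -0.0815  0.0991] yaw -176.98 zax [ 0.001 -0.002 -1.   ] F [-2.3 -3.8  6.8] gap 0.0188 q7 -2.32
```

{"op": "step_arm", "data": {"rows": [[0.1, 0, -0.057, -0.255, 0], [0.1, 0, 0.011, -0.261, 0], [0.1, 0, 0.078, -0.249, 0], [0.1, 0, 0.14, -0.22, 0], [0.1, 0, 0.192, -0.176, 0], [0.1, 0, 0.232, -0.121, 0], [0.1, 0, 0.255, -0.057, 0], [0.1, 0, 0, 0, 0]]}}

```text
time: 34.05
position: [0.6186, -0.0842, 0.1798]
orientation: [-2.278, 2.162, -0.004]
wrist_force: [-2.7, -5.1, 9.5]
finger_gap: 0.0187
grasp_force: 42.0
```

```bash
python3 -c "
from h import *
wheel();plan()"
```

```text
theta 354.4 r 62.1 y 168.5 F [-2.7 -5.1  9.5] gap 0.01865872197392126 t 34.05
t 34.05 pos [ 0.6186 -0.0842  0.1798] yaw -177.01 zax [ 0.002 -0.001 -1.   ] F [-2.7 -5.1  9.5] gap 0.0187 q7 -2.33
```

{"op": "step_arm", "data": {"rows": [[0.1, 0, 0.261, 0.011, 0], [0.1, 0, 0, 0, 0]]}}

```text
time: 34.3
position: [0.6034, -0.0849, 0.1791]
orientation: [-2.278, 2.162, -0.005]
wrist_force: [-1.3, -5.7, 9.7]
finger_gap: 0.0185
grasp_force: 42.0
```

{"op": "step_arm", "data": {"rows": [[0.1, 0, 0.249, 0.078, 0], [0.1, 0, 0, 0, 0]]}}

```text
time: 34.55
position: [0.5884, -0.0857, 0.1743]
orientation: [-2.278, 2.162, -0.004]
wrist_force: [-2.0, -4.9, 9.3]
finger_gap: 0.0183
grasp_force: 42.0
```

{"op": "step_arm", "data": {"rows": [[0.1, 0, 0.22, 0.14, 0], [0.1, 0, 0, 0, 0]]}}

```text
time: 34.8
position: [0.5745, -0.0864, 0.1653]
orientation: [2.278, -2.163, 0.002]
wrist_force: [-3.1, -5.9, 5.9]
finger_gap: 0.0189
grasp_force: 41.7
```

```bash
python3 -c "
from h import *
wheel()
t=np.radians(np.arange(400,521,10));print(np.c_[np.degrees(t[1:]),np.round(np.diff(np.sin(t)),3),np.round(-np.diff(np.cos(t)),3)].tolist())"
```

```text
theta 38.8 r 60.7 y 168.6 F [-3.1 -5.9  5.9] gap 0.01891431742998558 t 34.8
[[410.0, 0.123, 0.123], [420.00000000000006, 0.1, 0.143], [430.0, 0.074, 0.158], [440.0, 0.045, 0.168], [450.0, 0.015, 0.174], [460.0, -0.015, 0.174], [470.0, -0.045, 0.168], [479.99999999999994, -0.074, 0.158], [490.00000000000006, -0.1, 0.143], [500.00000000000006, -0.123, 0.123], [510.00000000000006, -0.143, 0.1], [520.0, -0.158, 0.074]]
```

{"op": "step_arm", "data": {"rows": [[0.1, 0, 0.123, 0.123, 0], [0.1, 0, 0, 0, 0]]}}

```text
time: 35.05
position: [0.5671, -0.0868, 0.1577]
orientation: [2.278, -2.162, 0.002]
wrist_force: [-2.2, -6.0, 4.6]
finger_gap: 0.0189
grasp_force: 41.5
```

{"op": "step_arm", "data": {"rows": [[0.1, 0, 0.1, 0.143, 0], [0.1, 0, 0, 0, 0]]}}

```text
time: 35.3
position: [0.5612, -0.0871, 0.1488]
orientation: [2.278, -2.162, 0.002]
wrist_force: [-1.8, -7.6, 1.9]
finger_gap: 0.019
grasp_force: 41.2
```

{"op": "step_arm", "data": {"rows": [[0.1, 0, 0.074, 0.158, 0], [0.1, 0, 0, 0, 0]]}}

```text
time: 35.55
position: [0.5569, -0.0873, 0.1391]
orientation: [2.278, -2.162, 0.002]
wrist_force: [-0.1, -7.8, -1.6]
finger_gap: 0.0187
grasp_force: 40.9
```

```bash
python3 -c "
from h import *
wheel()"
```

```text
theta 69.2 r 59.5 y 168.7 F [-0.1 -7.8 -1.6] gap 0.018708061222501765 t 35.55
```

{"op": "step_arm", "data": {"rows": [[0.1, 0, 0.045, 0.168, 0], [0.1, 0, 0, 0, 0]]}}

```text
time: 35.8
position: [0.5545, -0.0874, 0.129]
orientation: [2.278, -2.162, 0.002]
wrist_force: [0.8, -6.9, -3.8]
finger_gap: 0.0186
grasp_force: 40.7
```

{"op": "step_arm", "data": {"rows": [[0.1, 0, 0.015, 0.174, 0], [0.1, 0, 0, 0, 0]]}}

```text
time: 36.05
position: [0.5538, -0.0874, 0.1186]
orientation: [2.278, -2.162, 0.003]
wrist_force: [1.6, -7.1, -3.2]
finger_gap: 0.019
grasp_force: 40.7
```

```bash
python3 -c "
from h import *
wheel()"
```

```text
theta 89.5 r 58.7 y 168.7 F [ 1.6 -7.1 -3.2] gap 0.019045467197417273 t 36.05
```

{"op": "step_arm", "data": {"rows": [[0.1, 0, -0.015, 0.174, 0], [0.1, 0, 0, 0, 0]]}}

```text
time: 36.3
position: [0.5551, -0.0874, 0.1082]
orientation: [2.279, -2.162, 0.003]
wrist_force: [3.0, -7.4, -4.1]
finger_gap: 0.0189
grasp_force: 40.8
```

Run:
```python
from h import *
wheel()
for n,x,y0,w,h in(("side",355,185,50,60),("top",285,160,60,50)):
    im=eyes.capture(n)[:,:,::-1];cv2.imwrite(f"pics/{n}7.png",im)
    for f in(6,7):
        c=cv2.imread(f"pics/{n}{f}.png")[y0:y0+h,x:x+w].astype(int);m=((c[...,2]-c[...,1]>60)).astype(np.uint8)
        k,l,st,ce=cv2.connectedComponentsWithStats(m)
        for i in range(1,k):
            if st[i,4]>30: print(n,f,st[i],ce[i]+[x,y0])
```

```text
theta 99.7 r 58.3 y 168.7 F [ 3.  -7.4 -4.1] gap 0.018893273471766628 t 36.3
side 6 [  0   0  34  30 260] [374.46153846 194.93076923]
side 6 [ 18  35  14  25 159] [379.80503145 232.98742138]
side 7 [  0   0  34  30 234] [375.02136752 193.2991453 ]
side 7 [ 18  36  15  24 153] [379.94117647 233.67973856]
top 6 [  9  19  38   8 214] [313.62149533 182.54205607]
top 7 [ 11  19  37   8 217] [314.97695853 182.49308756]
```

{"op": "step_arm", "data": {"rows": [[0.1, 0, -0.045, 0.168, 0], [0.1, 0, 0, 0, 0]]}}

```text
time: 36.65
position: [0.558, -0.0873, 0.0982]
orientation: [2.279, -2.162, 0.004]
wrist_force: [2.0, -6.4, -1.3]
finger_gap: 0.0182
grasp_force: 41.0
```

{"op": "step_arm", "data": {"rows": [[0.1, 0, -0.074, 0.158, 0], [0.1, 0, 0, 0, 0]]}}

```text
time: 36.9
position: [0.5626, -0.087, 0.0889]
orientation: [2.279, -2.162, 0.004]
wrist_force: [2.5, -5.8, 0.9]
finger_gap: 0.019
grasp_force: 41.2
```

```bash
cat >> h.py <<'E'
def lever():
    im=eyes.capture("top")[:,:,::-1];c=im[160:210,285:345].astype(int);d=c[...,2]-c[...,1]-20;d=np.clip(d,0,150)
    cols=d[18:30].sum(0).astype(float);print("lever centroid col %.2f"%(285+(cols*np.arange(60)).sum()/cols.sum()),"right edge",np.round(cols[40:52]))
E
python3 -c "
from h import *
wheel();lever()"
```

```text
theta 120.2 r 57.8 y 168.7 F [ 2.5 -5.8  0.9] gap 0.01896738777488416 t 36.9
lever centroid col 315.28 right edge [926. 918. 932. 931. 944. 954. 836. 353.   0.   0.   0.   0.]
```

{"op": "step_arm", "data": {"rows": [[0.1, 0, -0.1, 0.143, 0], [0.1, 0, 0, 0, 0]]}}

```text
time: 37.2
position: [0.5686, -0.0867, 0.0806]
orientation: [-2.279, 2.162, -0.004]
wrist_force: [0.9, -5.3, 2.5]
finger_gap: 0.0189
grasp_force: 41.4
```

{"op": "step_arm", "data": {"rows": [[0.1, 0, -0.123, 0.123, 0], [0.1, 0, 0, 0, 0]]}}

```text
time: 37.45
position: [0.576, -0.0864, 0.0735]
orientation: [-2.279, 2.162, -0.004]
wrist_force: [1.5, -4.9, 7.4]
finger_gap: 0.0188
grasp_force: 41.7
```

```bash
python3 -c "
from h import *
wheel();lever()
for f in (6,7):
    c=cv2.imread(f'pics/top{f}.png')[160:210,285:345].astype(int);d=np.clip(c[...,2]-c[...,1]-20,0,150);k=d[18:30].sum(0).astype(float);print(f,285+(k*np.arange(60)).sum()/k.sum(),k[40:52])"
```

```text
theta 140.6 r 57.6 y 168.6 F [ 1.5 -4.9  7.4] gap 0.01876123332457422 t 37.45
lever centroid col 315.34 right edge [927. 908. 929. 925. 937. 974. 883. 369.   0.   0.   0.   0.]
6 313.72707811762996 [954. 930. 928. 950. 827. 563. 200.   0.   0.   0.   0.   0.]
7 315.27660193468614 [932. 912. 922. 942. 948. 950. 846. 351.   0.   0.   0.   0.]
```

The lever stopped moving by about 460° and I have wound 40° more since (wheel at about 500°). So the valve is against the tail and the spring is about 2 mm in. I let go of the handle and rise.

{"op": "step_arm", "data": {"rows": [[0.45, 0, 0, 0, 0], [0.5, 0, 0, 0, 0], [0.5, 0, 0, 0, 0], [0.5, 0, 0, -0.4, 0], [0.5, 0, 0, -0.8, 0], [0.5, 0, 0, -0.8, 0], [0, 0, 0, -0.8, 0], [0, 0, 0, -0.5, 0], [0, 0, 0, 0, 0]]}}

```text
time: 38.62
position: [0.5756, -0.0855, 0.2729]
orientation: [-2.278, 2.159, -0.004]
wrist_force: [0.7, -0.2, 0.1]
finger_gap: 0.0
grasp_force: 0.0
```

Run:
```python
from h import *
wheel();lever()
im=eyes.capture("side")[:,:,::-1];cv2.imwrite("pics/side8.png",im)
# guard: triangulate from first pictures (door had not been touched)
C=lambda x,y:(215+x/5,155+y/5);D=lambda x,y:(270+x/2.759,160+y/2.759)
print("free top corner",tri(D(70,180),C(468,535)),"hinge top",tri(D(237,212),C(573,298)))
th=.0546;Rm=np.array([[np.cos(th),-np.sin(th)],[np.sin(th),np.cos(th)]]);o=np.array([.6217,-.2527])
h=o+Rm@[-.078,-.073];print("hinge",h)
for nm,p in(("free",atz("top",[C(468,535)],.168)[0]),):
    d=Rm.T@(p[:2]-h);print(nm,np.linalg.norm(d),"door angle",np.arctan2(-d[0],d[1]))
for a in(1.2,1.1,1.0,.7,.4,.1,0): print(a,"free edge",h+Rm@(.136*np.array([-np.sin(a),np.cos(a)])))
plan()
for n in("side","top"): 
    if n=="top": eyes.capture(n)
    print(n,[(round(q["p"],2),np.round(q["bbox"])) for q in models.trace(n,"guard")])
```

```text
theta 13.4 r 159.2 y 169.4 F [ 0.7 -0.2  0.1] gap 4.920745043972064e-05 t 38.625
lever centroid col 315.27 right edge [939. 915. 931. 923. 941. 948. 849. 353.   0.   0.   0.   0.]
free top corner (array([ 0.42635455, -0.27619508,  0.16722514]), np.float64(0.0016778804817679715)) hinge top (array([ 0.55063045, -0.32866502,  0.16850295]), np.float64(0.01871497958751345))
hinge [ 0.54780006 -0.3298479 ]
free 0.13201913017436048 door angle 1.0979245464065457
1.2 free edge [ 0.41854225 -0.28755819]
1.1 free edge [ 0.42340992 -0.27486522]
1.0 free edge [ 0.42952047 -0.26272161]
0.7 free edge [ 0.45464042 -0.2307657 ]
0.4 free edge [ 0.48808205 -0.2076605 ]
0.1 free edge [ 0.52685811 -0.19546994]
0 free edge [ 0.54037815 -0.19405057]
t 38.73 pos [ 0.5745 -0.0846  0.2702] yaw -176.91 zax [-0.     0.001 -1.   ] F [ 0.2  0.7 -0.2] gap -0.0003 q7 -2.41
side [(0.74, array([321., 240.,  64.,  39.]))]
top [(0.67, array([318., 239.,  24.,  61.]))]
```

```bash
cat >> h.py <<'E'
TH=.0546;RM=np.array([[np.cos(TH),-np.sin(TH)],[np.sin(TH),np.cos(TH)]]);O=np.array([.6217,-.2527])
def fp(a,r=.10,g=.005):
    d=np.array([-np.sin(a),np.cos(a)]);n=np.array([-np.cos(a),-np.sin(a)])
    return np.array([-.078,-.073])+r*d+(g+.0145*abs(np.cos(a))+.011*abs(np.sin(a)))*n
E
python3 - <<'E'
from h import *
s=O+RM@fp(1.2,g=.03);print(s)
plan((*s,.27,3.1),(*s,.152,None))
A=[1.1,.9,.7,.5,.35,.2,.1,.03,-.02]
P=[fp(1.2,g=.03)]+[fp(a) for a in A]
for a,d in zip(A,np.diff(P,axis=0)): print(a,np.round([-d[1]/.06,-d[0]/.06],3))
E
```

```text
[ 0.4386071  -0.34200316]
t 38.88 pos [ 0.5741 -0.0848  0.2695] yaw -176.94 zax [-0.002  0.    -1.   ] F [-0.1 -0.2  0. ] gap 0.0002 q7 -2.41
 turn -0.0002 (-0.0 deg)  shift [ 4.158  2.487 -0.006]
 turn 0.0000 (0.0 deg)  shift [ 1.000e-03 -4.000e-03  1.967e+00]
1.1 [-0.541 -0.181]
0.9 [-0.302 -0.107]
0.7 [-0.285 -0.171]
0.5 [-0.253 -0.234]
0.35 [-0.159 -0.213]
0.2 [-0.125 -0.241]
0.1 [-0.062 -0.174]
0.03 [-0.032 -0.127]
-0.02 [-0.017 -0.085]
```

{"op": "step_arm", "data": {"rows": [[0, 0.52, 0.311, 0, 0], [0, 0.52, 0.311, 0, 0], [0, 0.52, 0.311, 0, 0], [0, 0.52, 0.311, 0, 0], [0, 0.52, 0.311, 0, 0], [0, 0.52, 0.311, 0, 0], [0, 0.52, 0.311, 0, 0], [0, 0.52, 0.311, 0, 0], [0, 0, 0, 0, 0], [0, 0, 0, 0, 0]]}}

```text
time: 40.12
position: [0.4389, -0.3419, 0.27]
orientation: [-2.28, 2.162, 0.002]
wrist_force: [-0.0, 0.1, 0.3]
finger_gap: -0.0002
grasp_force: 0.0
```

Run:
```python
from h import *
plan((.4386,-.3420,.152,3.1))
```

```text
t 40.12 pos [ 0.4389 -0.3419  0.27  ] yaw -176.96 zax [-0.001  0.001 -1.   ] F [-0.   0.1  0.3] gap -0.0002 q7 -1.96
 turn -0.0003 (-0.1 deg)  shift [0.004 0.003 1.966]
```

{"op": "step_arm", "data": {"rows": [[0, 0, 0, 0.6, 0], [0, 0, 0, 0.7, 0], [0, 0, 0, 0.66, 0], [0, 0, 0, 0, 0], [0, -0.27, -0.09, 0, 0], [0, -0.27, -0.09, 0, 0], [0, -0.15, -0.05, 0, 0], [0, -0.15, -0.055, 0, 0], [0, 0, 0, 0, 0]]}}

```text
time: 41.25
position: [0.4537, -0.2906, 0.1534]
orientation: [-2.281, 2.16, -0.0]
wrist_force: [0.8, -0.1, 0.1]
finger_gap: -0.0
grasp_force: 0.0
```

{"op": "step_arm", "data": {"rows": [[0, -0.143, -0.085, 0, 0], [0, -0.142, -0.086, 0, 0], [0, -0.127, -0.117, 0, 0], [0, -0.126, -0.117, 0, 0], [0, -0.159, -0.213, 0, 0], [0, 0, 0, 0, 0]]}}

```text
time: 42.0
position: [0.4894, -0.2461, 0.1528]
orientation: [-2.283, 2.158, 0.0]
wrist_force: [0.2, -0.0, 0.4]
finger_gap: 0.0002
grasp_force: 0.0
```

{"op": "step_arm", "data": {"rows": [[0, -0.063, -0.121, 0, 0], [0, -0.062, -0.12, 0, 0], [0, -0.062, -0.174, 0, 0], [0, 0, 0, 0, 0]]}}

```text
time: 42.5
position: [0.5133, -0.2344, 0.1529]
orientation: [-2.281, 2.16, -0.0]
wrist_force: [-0.5, -1.2, -0.7]
finger_gap: -0.0002
grasp_force: 0.0
```

Run:
```python
from h import *
plan((*(O+RM@fp(.1)),.152,None))
```

```text
t 42.50 pos [ 0.5133 -0.2344  0.1529] yaw -176.86 zax [ 0. -0. -1.] F [-0.5 -1.2 -0.7] gap -0.0002 q7 -2.06
 turn 0.0000 (0.0 deg)  shift [-0.005  0.019  0.016]
```

{"op": "step_arm", "data": {"rows": [[0, -0.032, -0.127, 0, 0], [0, 0, 0, 0, 0]]}}

```text
time: 42.75
position: [0.5198, -0.2328, 0.1531]
orientation: [2.279, -2.162, 0.0]
wrist_force: [0.0, -0.3, -0.4]
finger_gap: -0.0
grasp_force: 0.0
```

{"op": "step_arm", "data": {"rows": [[0, -0.017, -0.085, 0, 0], [0, 0, 0, 0, 0]]}}

```text
time: 43.0
position: [0.5242, -0.2317, 0.153]
orientation: [2.278, -2.162, -0.001]
wrist_force: [-4.3, -1.1, 1.8]
finger_gap: 0.0003
grasp_force: 2.1
```

Run:
```python
from h import *
plan()
for n in("side","top"):
    im=eyes.capture(n)[:,:,::-1];cv2.imwrite(f"pics/{n}9.png",im)
    print(n,[(round(q["p"],2),np.round(q["bbox"])) for q in models.trace(n,"guard")])
h=np.array([-.078,-.073])
for a in (.1,0): print(a,[np.round(proj(n,[[*(O+RM@(h+.136*np.array([-np.sin(a),np.cos(a)]))),z] for z in(.168,.088)]),1).tolist() for n in("side","top")])
```

```text
t 43.00 pos [ 0.5242 -0.2317  0.153 ] yaw -176.99 zax [-0.001 -0.    -1.   ] F [-4.3 -1.1  1.8] gap 0.0003 q7 -2.08
side [(0.81, array([344., 233.,  16.,  52.])), (0.55, array([369., 202.,  46.,  37.]))]
top [(0.68, array([319., 188.,  10.,  33.])), (0.63, array([322., 216.,  24.,   8.]))]
0.1 [[[334.6, 202.1], [333.3, 226.8]], [[274.9, 221.0], [277.6, 224.9]]]
0 [[[339.9, 201.5], [338.4, 226.2]], [[274.3, 215.5], [277.1, 219.7]]]
```

{"op": "step_arm", "data": {"rows": [[0, 0, -0.05, 0, 0], [0, 0, 0, 0, 0]]}}

```text
time: 43.45
position: [0.5245, -0.2316, 0.1529]
orientation: [2.276, -2.163, -0.007]
wrist_force: [-15.9, 0.3, 9.2]
finger_gap: 0.0001
grasp_force: 8.2
```

{"op": "step_arm", "data": {"rows": [[0, 0, -0.05, 0, 0], [0, 0, 0, 0, 0]]}}

```text
time: 43.7
position: [0.5247, -0.2315, 0.1529]
orientation: [2.273, -2.164, -0.014]
wrist_force: [-27.8, 2.9, 18.3]
finger_gap: 0.0001
grasp_force: 14.0
```

The door stands solid against 28 N at the shut position, so I back off and check.

{"op": "step_arm", "data": {"rows": [[0, 0, 0.3, 0, 0], [0, 0, 0.6, 0, 0], [0, 0, 0.3, -0.5, 0], [0, 0, 0, -0.8, 0], [0, 0, 0.8, -0.7, 0], [0, 0, 0.8, 0, 0], [0, 0, 0, 0, 0]]}}

```text
time: 44.58
position: [0.3619, -0.24, 0.2728]
orientation: [-2.271, 2.159, 0.001]
wrist_force: [0.8, 1.2, -0.0]
finger_gap: -0.0003
grasp_force: 0.0
```

Run:
```python
from h import *
plan();lever();a=[]
for n,x,y,w,h in(("side",300,160,110,135),("top",215,140,140,135)):
    im=eyes.capture(n)[:,:,::-1];a.append(cv2.resize(im[y:y+h,x:x+w],None,fx=3.1,fy=4*.775,interpolation=3))
cv2.imwrite("pics/final.png",np.hstack(a))
```

```text
t 44.58 pos [ 0.3619 -0.24    0.2728] yaw -177.08 zax [ 0.005  0.006 -1.   ] F [ 0.8  1.2 -0. ] gap -0.0003 q7 -2.33
lever centroid col 316.59 right edge [928. 911. 932. 937. 933. 949. 840. 358.   0.   0.   0.   0.]
```

View pics/final.png

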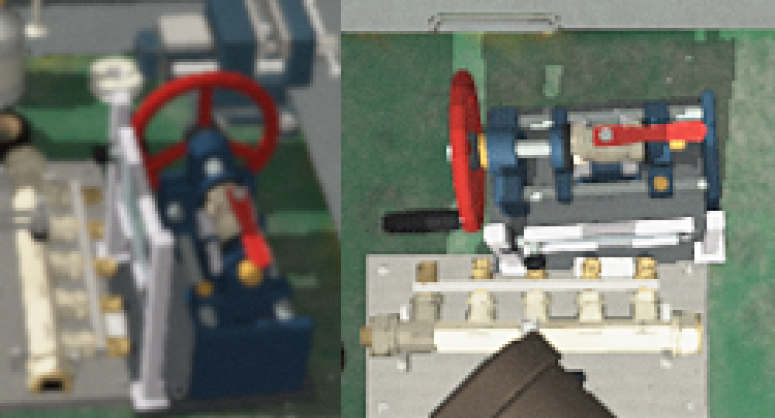

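The picture shows the valve upright between both seals (top crop (605,145), lever towards the tail). The handle rests about 140° past a full turn, and the door lies shut in line with both posts, from (515,240) to (695,235). The arm is clear.

```bash
python3 -c "
from h import *
print(manip.sign_off())"
```

```text
the job is handed in; nothing more can be done
None
```

I handed the job in at about 45 s: the valve is upright in the cradle and let go, the wheel is wound to about 500°, and the guard door is shut. Seal forces and the catch weren't measured directly: the valve stopped moving about 40° of winding before the end, and the door held firm at 28 N.

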